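# Battery change-over at the takeaway's charger

### The arm

A 6-joint arm with a two-finger parallel gripper is mounted at the origin on a cart in front of the work surface, level with it; the furniture and walls round the work are solid. World frame = base frame: x ahead of the robot, y to its left, z up, the work surface at z = 0. Lengths are in m, angles in rad, forces in N, time in s.
With the tool pointing down it reaches from about 0.35 to 0.85 m from the base axis. Payload 8.1 kg.
Tool frame: the origin (TCP) lies where the fingers leave the gripper's body, on its centre line; the fingertips stand 84 mm ahead of it and the grasp point (between the pads) lies 65 mm ahead of it; z points along the fingers, x is the direction in which the jaws open and shut, and the axes are right-handed (so a half turn about z gives the same grasp; the last joint's range is limited). The gripper opens to 93 mm and grips with 3 to 60 N. Pads are 15 mm wide; open, the fingers measure 128 mm over their backs; the gripper's body (75 mm by 188 mm) begins 65 mm behind the grasp point.
Start: joints at [1.136, 0.13, 1.488, -0, 1.523, -0.085], TCP at [0.206, 0.564, 0.303] pointing down, gripper open.
Joint ranges: [-2.96, 2.96], [-0.89, 2.26], [0.02, 2.5], [-1.34, 4.48], [0, 2.73], [-2.66, 2.66]. Speed limits (rad/s): [2.39, 2.39, 2.79, 3.14, 3.14, 3.14].

### API

Orientations are given as a rotation vector (axis times angle).
In Python, from bench import r gives the robot as it stands.
- The arm moves only by the tool servo_tool, never from a script. Its argument "targets" is a list of rows, each a list of 3 entries, a list of its own where there are three numbers: the closure, from 0 (fully open) to 1 (shut), then the shift along the world's x, y, z in cm, then the turn about the world's z in degrees. In form: [[claw, [tx, ty, tz], yaw], ...]. A call has 1 to 12 rows; each row is the pose to reach, as a shift and turn from the pose commanded when the call began; what a row does not reach only later rows make up. A row lasts 1/12 s, in which the tool goes at most 41.7 mm and 7.16 degrees, less where a joint would pass 70% of its speed; a pose out of reach is approached as far as the arm can. A call with a gripper value outside its range is refused whole. The fingers move at their own pace and stop on an object; "grip_force" is the grip in N (left out, the last holds). Time passes only in rows, so rows that repeat a pose let the fingers close. It gives the time, the measured TCP pose, the force and the opening at its end, in the units of the state.
- r.get_state(): the state, without advancing time (a new reading comes with each control period).
- r.camera(name): name is "scene" or "top" or "wrist"; returns a dict with "image" (480x640x3 uint8, blue, green, red), "fx", "fy", "cx", "cy" (pixels), "k1" (the pictures are not rectified: a ray, as slopes to the right and down, at radius r is drawn at 1 + k1 r^2 times it, then the intrinsics apply), "camera_from_world" (4x4, takes a point from world to camera coordinates); the wrist camera has in their place "mount" (4x4, takes a point from camera to tool coordinates, whose origin is the TCP and whose axes are the tool frame's). Camera axes: x right, y up, looking along -z (the intrinsics and any distortion apply to the point x, -y, -z); pixel columns grow to the right and rows downward; lengths in m; the calibration is good to about 2 mm. A picture is of the moment at which its call begins: read the wrist's pose just before it. There is no depth.
- r.close_job(): hands the job in, once; it reports no verdict.
The state is a dict: "t": time; "joint_pos": joint angles; "dq": joint speeds; "effort": joint torques, N m; "eef_pos": TCP position; "ee_rot": TCP orientation; "wrist_force": force on the tool from outside, world axes, zero at the start; "wrist_torque": the same for the moment, N m; "opening": finger opening in m.
Only numpy, scipy, OpenCV 4.12 (cv2) and the standard library are available. Lean on these libraries where they do the work, as an engineer would, in place of code of your own. Each camera call takes 0.05 s, during which the arm holds its last target.

### The job

Change over the batteries of the order handheld. First turn the charger's recessed dial anticlockwise to its stop, at the dot (off); then, with it off, press down the charged pack in the charger's push-latch bay so that it springs up, and seat it in the open battery bay of the handheld, and seat every spent pack that lies on the counter in a charger pocket of its own, all flat and fully down with the narrow nose in its slot. Last of all turn the dial clockwise until its pointer is on the long line (charge), and leave the tape roll, calculator and marker pen where they are.

Things in the scene. Friction and masses are not known exactly. Their poses are not given: they have to be found in the camera images.
- charger: Low grey battery charger, 240 (x) x 270 (y) mm, fixed to the counter; somewhat turned, other each time. Origin on the counter under its middle; x points away from the robot, y to the left, z up. Front half: a row of three keyed pockets, rim 17 mm above the counter. Back left (+y): the push-latch bay, a block with its rim at 40 mm. Back right: the dial in a deep square recess with its rim at 60 mm. Nothing else on it moves.
- pocket1 (a point): Middle of the floor of the left (+y) charger pocket, 10 mm above the counter; x points to the nose end, away from the robot, as the charger's x. The pocket is 84 x 52 mm (2 mm play all round the pack) and 7 mm deep, with a nose slot 32 mm wide at its +x end between two corner blocks, so that a pack goes in only with its nose at +x. A seated pack has its origin here and stands 17 mm out of the pocket. The pockets are 84 mm apart.
- pocket2 (a point): Middle of the floor of the middle charger pocket, 10 mm above the counter; x points to the nose end, away from the robot, as the charger's x. The pocket is 84 x 52 mm (2 mm play all round the pack) and 7 mm deep, with a nose slot 32 mm wide at its +x end between two corner blocks, so that a pack goes in only with its nose at +x. A seated pack has its origin here and stands 17 mm out of the pocket. The pockets are 84 mm apart.
- pocket3 (a point): Middle of the floor of the right (-y) charger pocket, 10 mm above the counter; x points to the nose end, away from the robot, as the charger's x. The pocket is 84 x 52 mm (2 mm play all round the pack) and 7 mm deep, with a nose slot 32 mm wide at its +x end between two corner blocks, so that a pack goes in only with its nose at +x. A seated pack has its origin here and stands 17 mm out of the pocket. The pockets are 84 mm apart.
- bay (a point): Middle of the mouth of the push-latch bay, at its rim, 40 mm above the counter; axes as the charger's. The bay is 84 x 52 mm inside. The charged pack lies in it, nose to +x, its top flush with the rim, held by a latch. Pressing the pack down 4 to 6 mm (about 4 N at the middle; a stop at 6 mm) frees the latch; when let go the pack rises within about half a second until 20 mm of it stand out of the bay, and stays there loose to be taken. The bay does not latch again.
- ejector (a joint): Height in m of the spring platform under the charged pack: 0 latched, -0.006 pressed to its stop, 0.020 sprung out (about 0.018 to 0.020 with the pack on it).
- dial (a joint): Angle of the dial in rad, growing clockwise as seen from above: 0 at its stop with the pointer on the dot, towards the charger's +y (off); 1.22 (70 degrees) with the pointer on the long line (charge); stop at 2.2. It starts somewhere between 0.6 and 1.9. It stays where it is left (friction about 0.06 N m).
- dial_grip (a point): On the dial's upright axis, 34 mm above the counter, in the middle of its grip bar. The bar is 44 mm long, 14 mm thick and 26 mm high, from 20 to 46 mm above the counter, on a 46 mm round skirt; x of this frame points along the bar to the pointer end (a white line on its top). Pinch the bar across its 14 mm.
- recess (a point): Middle of the mouth of the dial's recess, 60 mm above the counter. The recess is 86 mm square inside, walls 10 mm thick along the charger's x and y, floor at 14 mm. A gripper that is wide open does not fit: narrow it to about 35 mm before going in and do not open it wider than that before coming out.
- pack_full: The charged pack: a flat black battery pack, 80 x 48 x 24 mm, a 66 x 48 mm body with a 14 x 28 mm nose at its +x end; 90 g. Origin in the middle of the underside of the 80 mm length (body from x = -40 to +26, nose from +26 to +40 mm); z up. It starts in the push-latch bay, 16 mm above the counter. Take it across its 48 mm. All packs look alike.
- pack1: A spent pack, of the same shape as the charged pack, flat on the counter to the left of the charger (may be absent); nose roughly away from the robot, turned up to 0.6 rad. Origin in the middle of its underside, x to the nose, z up.
- pack2: A spent pack, of the same shape as the charged pack, flat on the counter to the left of the charger (may be absent); nose roughly away from the robot, turned up to 0.6 rad. Origin in the middle of its underside, x to the nose, z up.
- pack3: A spent pack, of the same shape as the charged pack, flat on the counter to the left of the charger (may be absent); nose roughly away from the robot, turned up to 0.6 rad. Origin in the middle of its underside, x to the nose, z up.
- handheld: Order handheld lying face down, grey, 150 x 78 mm, loose, 0.5 kg, to the right of the charger. Origin on its underside below the middle of its battery bay; it reaches from x = -48 to +102 mm and y = -39 to +39 mm. Rim of the battery bay 24 mm above the counter, the block beyond the nose end 26 mm.
- handheld_bay (a point): Middle of the floor of the handheld's open battery bay, 17 mm above the counter; x to the nose end, away from the robot. It is 84 x 52 mm and 7 mm deep, keyed at +x like the charger pockets. A seated pack has its origin here.
- tape_roll: Bystander: roll of brown tape standing on its flat side, 92 mm across, 48 high, at the back left. Origin under its middle.
- calculator: Bystander: desk calculator, 125 x 78 x 16 mm, at the right. Origin under its middle.
- marker: Bystander: marker pen, 135 mm long, 17 thick, at the right. Origin under its middle.
Not all that is in view belongs to the job. Leave any purple look-alike of the pack2 alone.

How it is judged:
On the way, in this order (a step that is already met when the one before it is completed fails the run):
1. the dial is turned back to its stop at the dot (off) (value of joint dial below 0.12 rad), for 0.2 s.
2. with the dial off, the charged pack is pressed and its platform springs out (value of joint dial below 0.12 rad and value of joint ejector above 0.015 m), for 0.2 s.
3. with the dial still off, every spent pack is seated in a charger pocket and the charged pack in the handheld (value of joint dial below 0.12 rad and ((distance between pack1 and pocket1 below 0.005 m and angle between the z axis of pack1 and the z axis of pocket1, either way round below 0.07 rad and angle between the x axis of pack1 and the x axis of pocket1, either way round below 0.12 rad) or (distance between pack1 and pocket2 below 0.005 m and angle between the z axis of pack1 and the z axis of pocket2, either way round below 0.07 rad and angle between the x axis of pack1 and the x axis of pocket2, either way round below 0.12 rad) or (distance between pack1 and pocket3 below 0.005 m and angle between the z axis of pack1 and the z axis of pocket3, either way round below 0.07 rad and angle between the x axis of pack1 and the x axis of pocket3, either way round below 0.12 rad)) and ((distance between pack2 and pocket1 below 0.005 m and angle between the z axis of pack2 and the z axis of pocket1, either way round below 0.07 rad and angle between the x axis of pack2 and the x axis of pocket1, either way round below 0.12 rad) or (distance between pack2 and pocket2 below 0.005 m and angle between the z axis of pack2 and the z axis of pocket2, either way round below 0.07 rad and angle between the x axis of pack2 and the x axis of pocket2, either way round below 0.12 rad) or (distance between pack2 and pocket3 below 0.005 m and angle between the z axis of pack2 and the z axis of pocket3, either way round below 0.07 rad and angle between the x axis of pack2 and the x axis of pocket3, either way round below 0.12 rad)) and ((distance between pack3 and pocket1 below 0.005 m and angle between the z axis of pack3 and the z axis of pocket1, either way round below 0.07 rad and angle between the x axis of pack3 and the x axis of pocket1, either way round below 0.12 rad) or (distance between pack3 and pocket2 below 0.005 m and angle between the z axis of pack3 and the z axis of pocket2, either way round below 0.07 rad and angle between the x axis of pack3 and the x axis of pocket2, either way round below 0.12 rad) or (distance between pack3 and pocket3 below 0.005 m and angle between the z axis of pack3 and the z axis of pocket3, either way round below 0.07 rad and angle between the x axis of pack3 and the x axis of pocket3, either way round below 0.12 rad)) and distance between pack_full and handheld_bay below 0.005 m and angle between the z axis of pack_full and the z axis of handheld_bay, either way round below 0.07 rad and angle between the x axis of pack_full and the x axis of handheld_bay, either way round below 0.12 rad), for 0.2 s.
At the end, for the whole second after the job is handed in: Each spent pack present lies in a charger pocket and the charged pack in the handheld's bay, origin within 5 mm of the pocket's site, flat within 0.07 rad and square within 0.12 rad, all at rest; the dial stands on the long line, 1.22 rad within 0.14 (((distance between pack1 and pocket1 below 0.005 m and angle between the z axis of pack1 and the z axis of pocket1, either way round below 0.07 rad and angle between the x axis of pack1 and the x axis of pocket1, either way round below 0.12 rad) or (distance between pack1 and pocket2 below 0.005 m and angle between the z axis of pack1 and the z axis of pocket2, either way round below 0.07 rad and angle between the x axis of pack1 and the x axis of pocket2, either way round below 0.12 rad) or (distance between pack1 and pocket3 below 0.005 m and angle between the z axis of pack1 and the z axis of pocket3, either way round below 0.07 rad and angle between the x axis of pack1 and the x axis of pocket3, either way round below 0.12 rad)) and ((distance between pack2 and pocket1 below 0.005 m and angle between the z axis of pack2 and the z axis of pocket1, either way round below 0.07 rad and angle between the x axis of pack2 and the x axis of pocket1, either way round below 0.12 rad) or (distance between pack2 and pocket2 below 0.005 m and angle between the z axis of pack2 and the z axis of pocket2, either way round below 0.07 rad and angle between the x axis of pack2 and the x axis of pocket2, either way round below 0.12 rad) or (distance between pack2 and pocket3 below 0.005 m and angle between the z axis of pack2 and the z axis of pocket3, either way round below 0.07 rad and angle between the x axis of pack2 and the x axis of pocket3, either way round below 0.12 rad)) and ((distance between pack3 and pocket1 below 0.005 m and angle between the z axis of pack3 and the z axis of pocket1, either way round below 0.07 rad and angle between the x axis of pack3 and the x axis of pocket1, either way round below 0.12 rad) or (distance between pack3 and pocket2 below 0.005 m and angle between the z axis of pack3 and the z axis of pocket2, either way round below 0.07 rad and angle between the x axis of pack3 and the x axis of pocket2, either way round below 0.12 rad) or (distance between pack3 and pocket3 below 0.005 m and angle between the z axis of pack3 and the z axis of pocket3, either way round below 0.07 rad and angle between the x axis of pack3 and the x axis of pocket3, either way round below 0.12 rad)) and distance between pack_full and handheld_bay below 0.005 m and angle between the z axis of pack_full and the z axis of handheld_bay, either way round below 0.07 rad and angle between the x axis of pack_full and the x axis of handheld_bay, either way round below 0.12 rad and linear speed of each of pack1, pack2, pack3, pack_full, handheld below 0.02 m/s and value of joint dial between 1.08 and 1.36 rad); the robot touches nothing.
It fails at once if the tape roll is moved more than 4 cm (distance of tape_roll from where it was at the start of the episode above 0.04 m).
It fails at once if the calculator is moved more than 4 cm (distance of calculator from where it was at the start of the episode above 0.04 m).
It fails at once if the marker pen is moved more than 4 cm (distance of marker from where it was at the start of the episode above 0.04 m).
Of pack1, pack2, pack3 only 2 to 3 are there at a start; the rules pass over those that are not, and their reading is None.
At some moment in a run one of pack1, pack2, pack3, handheld may be knocked a few centimetres aside while the robot is not near it.
Once in a run the grip may slacken for a moment while it holds something.
It also fails if it takes over 210 s, if anything falls off the work surface, if the arm or the gripper's body presses on something with over 40 N, if the wrist force passes 120 N, or if a joint passes its speed limit or range.

## Working session

There is one attempt and no reset: what is moved stays moved. The work goes in short steps, Python scripts to look and compute and a tool call to move; the robot and the scene stay as the last step left them, time stands still between calls to the robot, and variables do not carry over. Pictures are saved under pics/ and viewed, and the job is handed in when it is done.

Besides the shell and the picture viewer there is one more tool, called after "Call:" by a JSON object that holds its "method" and its "body". servo_tool: Moves the arm, as the interface text tells. Its arguments: {"type":"object","properties":{"targets":{"type":"array","items":{"type":"array"}},"grip_force":{"type":"number"}},"required":["targets"]}

```bash
ls -la; mkdir -p pics
cat > s.py <<'E'
from bench import r
import cv2, numpy as np, json
def snap(n,f):
    s=r.get_state(); c=r.camera(n); cv2.imwrite(f'pics/{f}.png',c['image'])
    d={k:(np.array(v).tolist() if k!='image' else None) for k,v in c.items()}; d['state']={k:np.array(v).tolist() for k,v in s.items()}
    json.dump(d,open(f'pics/{f}.json','w')); return c,s
E
python3 - <<'E'
from s import *
for n in ['scene','top','wrist']:
    c,s=snap(n,n+'0'); print({k:np.round(v,4).tolist() for k,v in c.items() if k!='image'})
print(s)
E
```

```text
total 12
drwxr-xr-x  3 agent agent 4096 Dec  6 03:55 .
drwxr-xr-x 23 root  root  4096 Dec  6 03:55 ..
drwxr-xr-x  2 agent agent 4096 Dec  6 03:55 pics
{'fx': 585.0902, 'fy': 585.0902, 'cx': 321.7994, 'cy': 242.723, 'k1': -0.0879, 'camera_from_world': [[0.7332, 0.6799, 0.0131, -0.3454], [-0.4771, 0.5007, 0.7223, 0.2283], [0.4845, -0.5358, 0.6915, -2.2696], [0.0, 0.0, 0.0, 1.0]]}
{'fx': 435.4401, 'fy': 435.4401, 'cx': 318.3854, 'cy': 235.9397, 'k1': -0.0589, 'camera_from_world': [[0.0265, -0.9996, -0.0037, -0.0967], [0.9887, 0.0257, 0.1476, -0.5515], [-0.1474, -0.0075, 0.989, -1.2054], [0.0, 0.0, 0.0, 1.0]]}
{'fx': 366.7259, 'fy': 366.7259, 'cx': 312.0501, 'cy': 234.2518, 'k1': 0.0011, 'mount': [[1.0, 0.0004, -0.0009, -0.0005], [0.0001, -0.9553, -0.2958, -0.0838], [-0.0009, 0.2958, -0.9553, -0.0816], [0.0, 0.0, 0.0, 1.0]]}
{'t': 0.1, 'joint_pos': array([ 1.13556485e+00,  1.31049295e-01,  1.48914298e+00,  1.73271723e-06,
        1.52305086e+00, -8.54135583e-02]), 'dq': array([ 0.00068538, -0.00081694,  0.00042009,  0.00037242, -0.00108946,
        0.00098497]), 'effort': array([ 4.08278247e-04, -5.61345756e+01, -4.93094444e+01,  7.69739645e-02,
        2.91325460e-02, -4.31696253e-05]), 'eef_pos': array([0.20546193, 0.56332137, 0.30182902]), 'ee_rot': array([ 2.57344220e+00,  1.80050169e+00, -2.24408529e-03]), 'wrist_force': array([ 0.13934737,  0.653825  , -0.23599085]), 'wrist_torque': array([-0.03214137, -0.03196251,  0.03038322]), 'opening': 0.0927981046113576}
```

View pics/scene0.png

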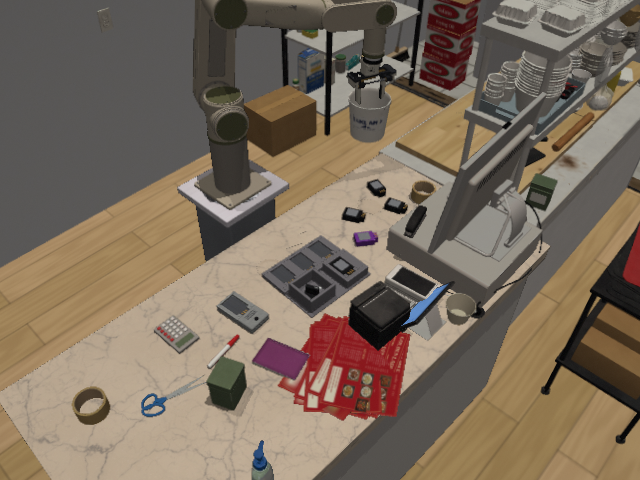

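View pics/top0.png

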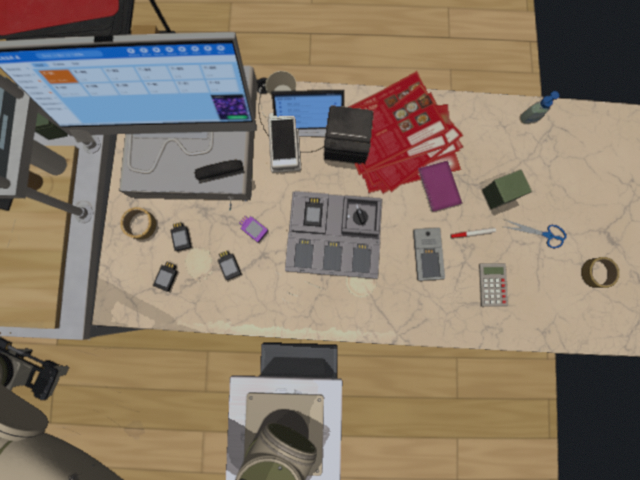

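View pics/wrist0.png

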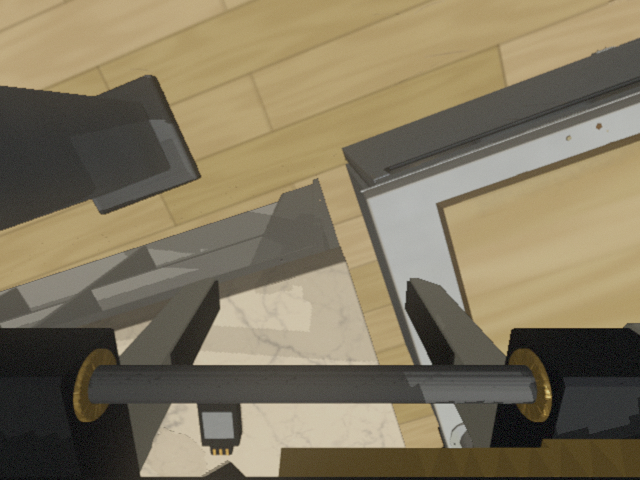

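The top view shows three black spent packs at (180,237), (165,276) and (229,265). The purple look-alike to leave alone is at (254,229). The charger is at (333,234), its charged pack at (314,212) and its dial at (361,215). The handheld is at (429,254), the calculator at (494,285), the marker at (473,234) and the tape roll at (138,223). A close crop will check these choices.

Run:
```python
import cv2
im=cv2.imread('pics/top0.png')
a=cv2.resize(im[185:285,280:460],None,fx=4.4,fy=4.4,interpolation=cv2.INTER_CUBIC);cv2.imwrite('pics/top0a.png',a)
a=cv2.resize(im[195:300,115:285],None,fx=4.6,fy=4.6,interpolation=cv2.INTER_CUBIC);cv2.imwrite('pics/top0b.png',a)
```

```text
(no output)
```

View pics/top0a.png

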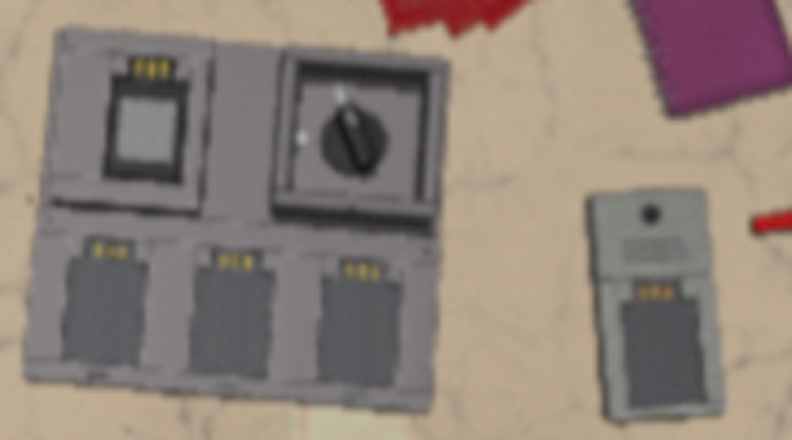

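View pics/top0b.png

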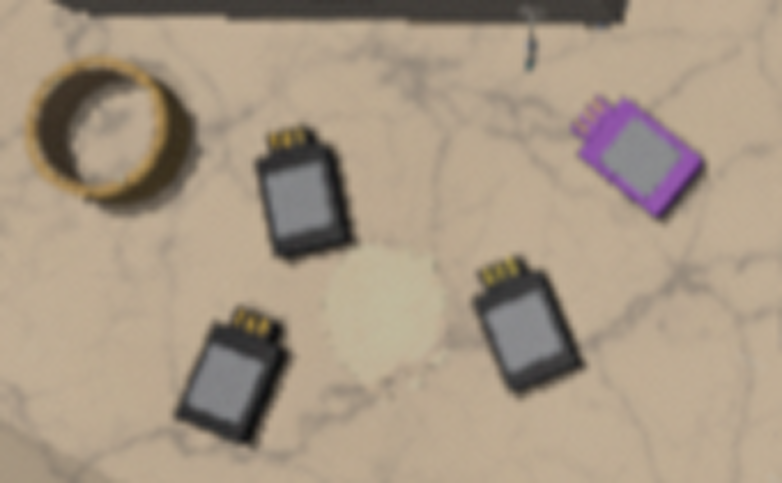

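```bash
cat >> s.py <<'E'
from scipy.spatial.transform import Rotation as R
from scipy.optimize import least_squares
def load(f): return json.load(open(f'pics/{f}.json'))
def T(d):
    if 'camera_from_world' in d: return np.array(d['camera_from_world'])
    s=d['state']; W=np.eye(4); W[:3,:3]=R.from_rotvec(s['ee_rot']).as_matrix(); W[:3,3]=s['eef_pos']
    return np.linalg.inv(W@np.array(d['mount']))
def proj(d,P):
    M=T(d); P=np.atleast_2d(P); c=P@M[:3,:3].T+M[:3,3]
    a=np.c_[c[:,0]/-c[:,2], -c[:,1]/-c[:,2]]; a=a*(1+d['k1']*(a**2).sum(1))[:,None]
    return a*d['fx']+[d['cx'],d['cy']]
def p2w(d,uv,z):
    uv=np.atleast_2d(uv).astype(float); b=(uv-[d['cx'],d['cy']])/d['fx']; a=b.copy()
    for _ in range(20): a=b/(1+d['k1']*(a**2).sum(1))[:,None]
    M=np.linalg.inv(T(d)); D=np.c_[a[:,0],-a[:,1],-np.ones(len(a))]@M[:3,:3].T; o=M[:3,3]
    z=np.broadcast_to(z,len(a)); return o+D*((z-o[2])/D[:,2])[:,None]
def fit(d,model,uv,x0=(0.5,0,0)):
    "model Nx3 in object frame, uv Nx2 -> x,y,yaw; returns pose, residual px"
    model=np.array(model,float); uv=np.array(uv,float)
    def f(p):
        c,s=np.cos(p[2]),np.sin(p[2]); Q=model.copy(); Q[:,0]=p[0]+c*model[:,0]-s*model[:,1]; Q[:,1]=p[1]+s*model[:,0]+c*model[:,1]
        return (proj(d,Q)-uv).ravel()
    r_=least_squares(f,x0,loss='soft_l1'); return r_.x, f(r_.x).reshape(-1,2)
def tcp():
    s=r.get_state(); m=R.from_rotvec(s['ee_rot']).as_matrix()
    return s['eef_pos'], np.degrees(np.arctan2(m[1,0],m[0,0])), s
E
python3 - <<'E'
from s import *
d=load('top0')
A=lambda L:(np.array(L,float)+.5)/4.4-.5+[280,185]
B=lambda L:(np.array(L,float)+.5)/4.6-.5+[115,195]
np.set_printoptions(precision=4,suppress=True)
# recess rim outer corners z=.06? recess inner 86, outer 106
print('pockets', p2w(d,A([[106,310],[231,320],[358,330]]),.010))
print('recess outer corners',p2w(d,A([[287,45],[448,60],[437,218],[273,212]]),.06))
print('pack_full body', p2w(d,A([[115,78],[187,82],[182,182],[104,175]]),.04))
print('dial',p2w(d,A([[355,140]]),.046))
print('hh', p2w(d,A([[590,195],[706,187],[722,410],[605,420]]),.022))
for n,L in dict(a=[[258,160],[330,140],[353,242],[291,262]],b=[[215,322],[290,345],[252,445],[177,410]],c=[[473,302],[543,270],[583,367],[521,395]]).items():
    P=p2w(d,B(L),.024); m=(P[0]+P[1]-P[2]-P[3]); yaw=np.arctan2(m[1],m[0]); print(n,P.mean(0)+.007*np.array([np.cos(yaw),np.sin(yaw),0]),yaw, np.linalg.norm(m)/2)
print('tape',p2w(d,B([[100,130]]),.03),'purple',p2w(d,B([[640,155]]),.024))
print(tcp()[:2])
E
```

```text
pockets [[ 0.5009 -0.0407  0.01  ]
 [ 0.4965 -0.1236  0.01  ]
 [ 0.492  -0.2077  0.01  ]]
recess outer corners [[ 0.6717 -0.1548  0.06  ]
 [ 0.6645 -0.2595  0.06  ]
 [ 0.5605 -0.2529  0.06  ]
 [ 0.5616 -0.1477  0.06  ]]
pack_full body [[ 0.6514 -0.043   0.04  ]
 [ 0.6499 -0.0904  0.04  ]
 [ 0.5831 -0.0889  0.04  ]
 [ 0.5864 -0.0378  0.04  ]]
dial [[ 0.6127 -0.2009  0.046 ]]
hh [[ 0.5845 -0.3596  0.022 ]
 [ 0.5919 -0.4371  0.022 ]
 [ 0.4443 -0.4457  0.022 ]
 [ 0.436  -0.3687  0.022 ]]
a [0.5457 0.3194 0.024 ] 0.3378915231739465 0.06870068546671654
b [0.4308 0.3541 0.024 ] -0.3217981167324069 0.06271317098506779
c [0.4653 0.1738 0.024 ] 0.48535518540309674 0.0663647204562364
tape [[0.5803 0.4531 0.03  ]] purple [[0.5739 0.1068 0.024 ]]
(array([0.2055, 0.5634, 0.3019]), np.float64(69.96023577818944))
```

Call:
{"method": "servo_tool", "body": {"targets": [[0.5, [15, -25, 3], 8], [0.5, [30, -50, 3], 17], [0.5, [30, -50, 3], 17], [0.5, [30, -50, 3], 17], [0.5, [30, -50, 3], 17], [0.5, [30, -50, 3], 17], [0.5, [30, -50, 3], 17], [0.5, [30, -50, 3], 17], [0.5, [30, -50, 3], 17], [0.5, [30, -50, 3], 17], [0.5, [30, -50, 3], 17], [0.5, [30, -50, 3], 17]]}}

```text
t: 1.15
eef_pos: [0.462, 0.1351, 0.3287]
ee_rot: [2.28, 2.162, 0.0]
wrist_force: [1.3, -0.3, -0.4]
opening: 0.0464
```

Call:
{"method": "servo_tool", "body": {"targets": [[0.6, [15, -23, -5], 0], [0.6, [15, -23, -5], 0], [0.6, [15, -23, -5], 0], [0.6, [15, -23, -5], 0], [0.6, [15, -23, -5], 0], [0.6, [15, -23, -5], 0], [0.6, [15, -23, -5], 0], [0.6, [15, -23, -5], 0], [0.6, [15, -23, -5], 0]]}}

```text
t: 1.9
eef_pos: [0.6114, -0.0944, 0.277]
ee_rot: [-2.281, -2.157, 0.002]
wrist_force: [0.1, 0.3, 0.3]
opening: 0.0371
```

Call:
{"method": "servo_tool", "body": {"targets": [[0.6, [4, -9, 0], 0], [0.6, [4, -9, 0], 0], [0.6, [4, -9, 0], 0], [0.6, [4, -9, 0], 0], [0.6, [4, -9, 0], 0]]}}

```text
t: 2.32
eef_pos: [0.6514, -0.1823, 0.2787]
ee_rot: [-2.28, -2.161, -0.0]
wrist_force: [-0.0, 0.7, 0.7]
opening: 0.0372
```

Run:
```python
from s import *
c,s=snap('wrist','w1'); print(tcp()[:2],s['opening'],s['joint_pos'])
```

```text
(array([ 0.65131063, -0.1814574 ,  0.27879854]), np.float64(87.00023695696943)) 0.03719768218446929 [-3.48844460e-01  3.47280067e-01  1.28060454e+00  5.37519542e-04
  1.51414774e+00 -1.86626402e+00]
```

View pics/w1.png

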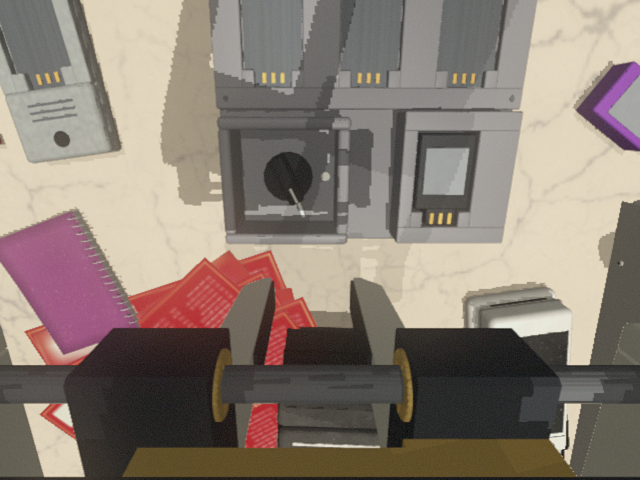

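Run:
```python
import cv2
im=cv2.imread('pics/w1.png')
cv2.imwrite('pics/w1a.png',cv2.resize(im[105:255,210:360],None,fx=4,fy=4,interpolation=cv2.INTER_CUBIC))
cv2.imwrite('pics/w1b.png',cv2.resize(im[0:250,205:545],None,fx=2.35,fy=2.35,interpolation=cv2.INTER_CUBIC))
```

```text
(no output)
```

View pics/w1a.png

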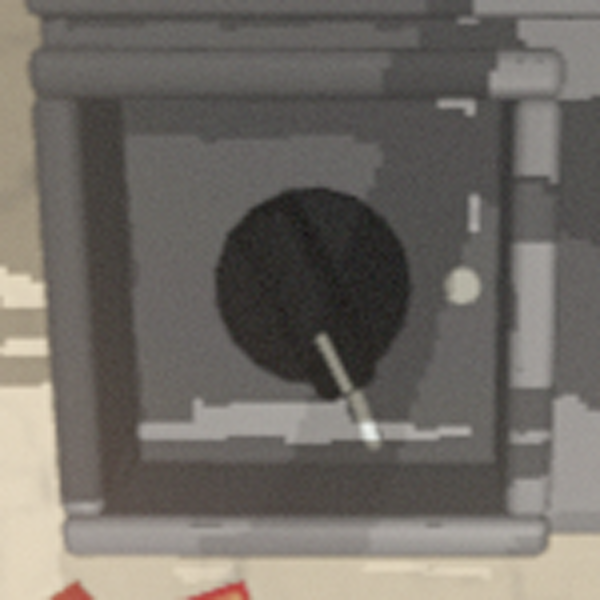

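View pics/w1b.png

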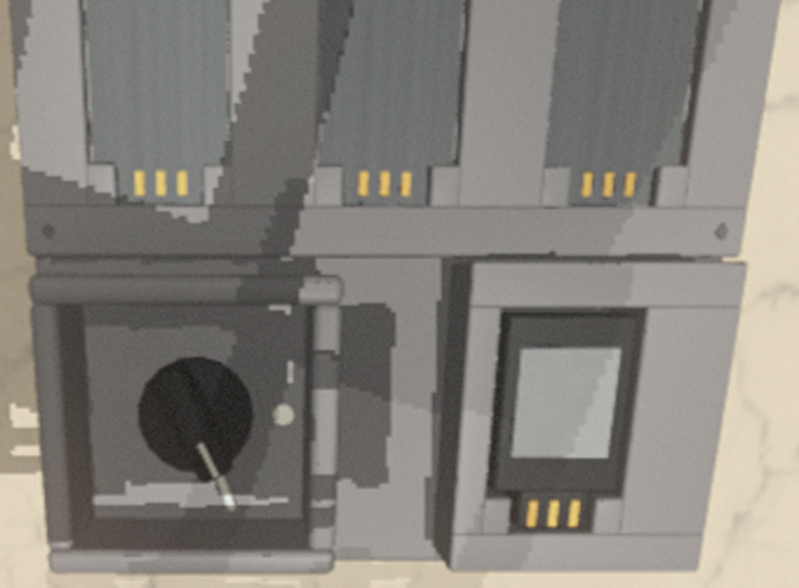

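Run:
```python
from s import *
np.set_printoptions(precision=4,suppress=True)
d=load('w1')
C=lambda L:(np.array(L,float)+.5)/4-.5+[210,105]
D=lambda L:(np.array(L,float)+.5)/2.35-.5+[205,0]
P=p2w(d,C([[32,50],[565,50],[548,553],[65,553]]),.06); print('recess',P,P.mean(0))
P2=p2w(d,C([[124,98],[503,98],[495,462],[140,462]]),.014); print('floor',P2,P2.mean(0))
c=p2w(d,C([[313,287]]),.02); print('dial c',c, 'r',np.linalg.norm(p2w(d,C([[410,287]]),.02)-c))
l=p2w(d,C([[320,335],[352,395]]),.046); v=l[1]-l[0]; print('pointer',l,np.degrees(np.arctan2(v[1],v[0])))
l=p2w(d,C([[355,400],[375,445]]),.014); v=l[1]-l[0]; print('line',l,np.degrees(np.arctan2(v[1],v[0])), 'from c',np.degrees(np.arctan2(*(l-c)[:,[1,0]].T)))
dot=p2w(d,C([[462,286]]),.014); print('dot',np.degrees(np.arctan2(*(dot-c)[:,[1,0]].T)))
# pocket slots corner: inner corner blocks
q=p2w(d,D([[115,167],[203,167],[343,167],[430,167],[570,167],[656,167]]),.017); print('slot at corner block edge',q)
m=(q[::2]+q[1::2])/2; print(m); v=m[2]-m[0]; print('charger yaw',np.degrees(np.arctan2(-v[0],v[1])),np.linalg.norm(v)/2)
q=p2w(d,D([[500,312],[645,312],[627,493],[494,490]]),.04);print('bay pack body',q,q.mean(0))
q=p2w(d,D([[512,495],[596,496],[592,533],[510,530]]),.04);print('bay nose',q,q.mean(0))
```

```text
recess [[ 0.5611 -0.2509  0.06  ]
 [ 0.5666 -0.1471  0.06  ]
 [ 0.6699 -0.1531  0.06  ]
 [ 0.6643 -0.2572  0.06  ]] [ 0.6155 -0.2021  0.06  ]
floor [[ 0.5715 -0.2426  0.014 ]
 [ 0.5761 -0.1567  0.014 ]
 [ 0.6614 -0.1616  0.014 ]
 [ 0.6568 -0.2482  0.014 ]] [ 0.6164 -0.2023  0.014 ]
dial c [[ 0.6156 -0.2025  0.02  ]] r 0.02245968425552965
pointer [[ 0.6224 -0.1998  0.046 ]
 [ 0.6359 -0.1938  0.046 ]] 24.002895789494417
line [[ 0.6442 -0.1948  0.014 ]
 [ 0.6556 -0.1906  0.014 ]] 19.9157974336063 from c [15.1038 16.506 ]
dot [85.8788]
slot at corner block edge [[ 0.524  -0.2255  0.017 ]
 [ 0.5257 -0.1933  0.017 ]
 [ 0.5284 -0.1421  0.017 ]
 [ 0.5301 -0.1102  0.017 ]
 [ 0.5329 -0.059   0.017 ]
 [ 0.5346 -0.0275  0.017 ]]
[[ 0.5248 -0.2094  0.017 ]
 [ 0.5293 -0.1262  0.017 ]
 [ 0.5337 -0.0432  0.017 ]]
charger yaw -3.062627617516228 0.08319803363256599
bay pack body [[ 0.5819 -0.0893  0.04  ]
 [ 0.5847 -0.0374  0.04  ]
 [ 0.6512 -0.0389  0.04  ]
 [ 0.6473 -0.0896  0.04  ]] [ 0.6163 -0.0638  0.04  ]
bay nose [[ 0.6496 -0.0826  0.04  ]
 [ 0.6518 -0.0506  0.04  ]
 [ 0.6664 -0.0512  0.04  ]
 [ 0.6635 -0.0829  0.04  ]] [ 0.6578 -0.0668  0.04  ]
```

Run:
```python
import cv2
im=cv2.imread('pics/scene0.png')
cv2.imwrite('pics/scene0a.png',cv2.resize(im[225:365,250:450],None,fx=4,fy=4,interpolation=cv2.INTER_CUBIC))
im=cv2.imread('pics/top0.png')
cv2.imwrite('pics/top0c.png',cv2.resize(im[75:245,270:420],None,fx=3.5,fy=3.5,interpolation=cv2.INTER_CUBIC))
```

```text
(no output)
```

View pics/scene0a.png

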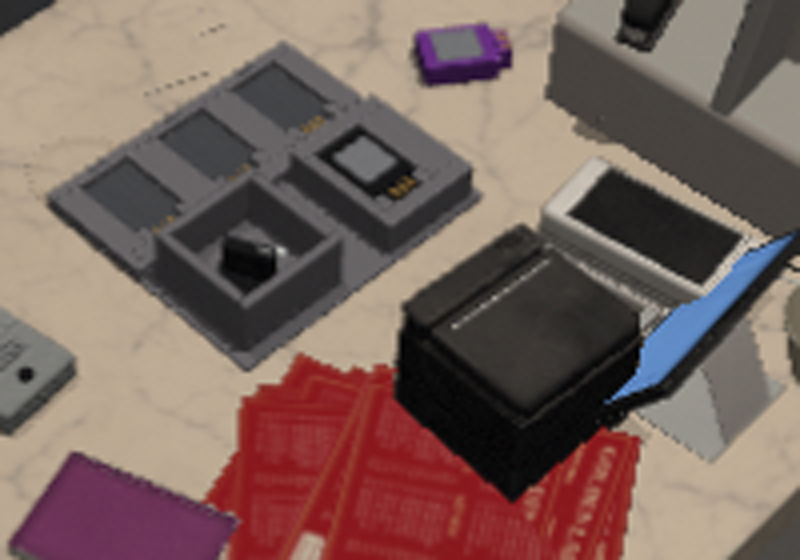

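View pics/top0c.png

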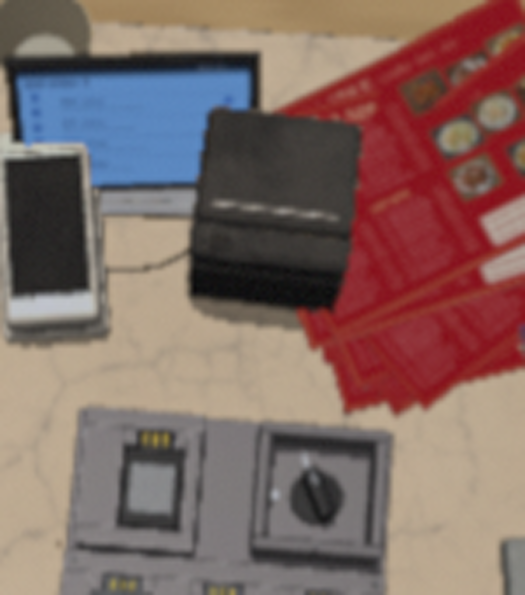

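Call:
{"method": "servo_tool", "body": {"targets": [[0.68, [-3.6, -2.1, 0], -90], [0.68, [-3.6, -2.1, 0], -90], [0.68, [-3.6, -2.1, 0], -90], [0.68, [-3.6, -2.1, 0], -90], [0.68, [-3.6, -2.1, 0], -90], [0.68, [-3.6, -2.1, 0], -90], [0.68, [-3.6, -2.1, 0], -90], [0.68, [-3.6, -2.1, 0], -90], [0.68, [-3.6, -2.1, 0], -90], [0.68, [-3.6, -2.1, 0], -90], [0.68, [-3.6, -2.1, 0], -90], [0.68, [-3.6, -2.1, 0], -90]]}}

```text
t: 3.37
eef_pos: [0.6153, -0.2014, 0.2792]
ee_rot: [-3.141, -0.022, -0.001]
wrist_force: [-0.3, -0.3, 0.2]
opening: 0.0301
```

Call:
{"method": "servo_tool", "body": {"targets": [[0.68, [0, 0, -8], -69], [0.68, [0, 0, -8], -69], [0.68, [0, 0, -8], -69], [0.68, [0, 0, -8], -69], [0.68, [0, 0, -8], -69], [0.68, [0, 0, -8], -69], [0.68, [0, 0, -8], -69], [0.68, [0, 0, -8], -69], [0.68, [0, 0, -8], -69], [0.68, [0, 0, -8], -69], [0.68, [0, 0, -8], -69], [0.68, [0, 0, -8], -69]]}}

```text
t: 4.37
eef_pos: [0.6155, -0.2022, 0.1992]
ee_rot: [-2.608, 1.75, -0.0]
wrist_force: [0.8, -1.0, -0.3]
opening: 0.0296
```

Run:
```python
from s import *
c,s=snap('wrist','w2'); print(tcp()[:2],s['opening'],s['joint_pos'])
```

```text
(array([ 0.61552976, -0.20250501,  0.19910022]), np.float64(-67.72012471933814)) 0.02962341037781029 [-3.96599289e-01  3.23447624e-01  1.45722419e+00  3.05224433e-04
  1.36063726e+00  7.85276942e-01]
```

View pics/w2.png

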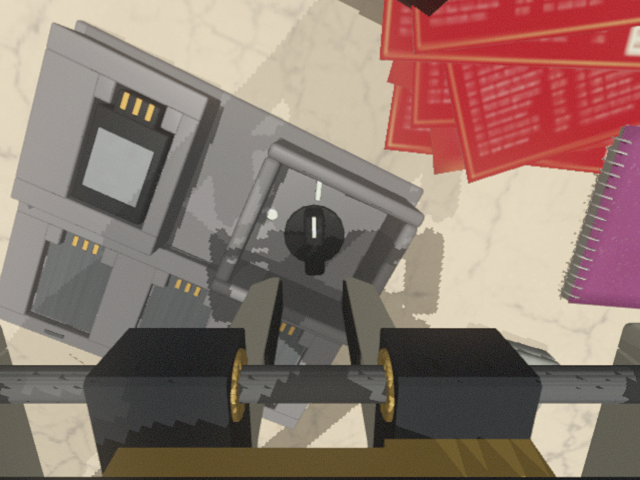

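Call:
{"method": "servo_tool", "body": {"targets": [[0.68, [0, 0, -3], 0], [0.68, [0, 0, -6], 0], [0.68, [0, 0, -8], 0], [0.68, [0, 0, -9], 0], [0.68, [0, 0, -9], 0]]}}

```text
t: 4.83
eef_pos: [0.6145, -0.203, 0.1065]
ee_rot: [2.606, -1.753, -0.005]
wrist_force: [-0.1, -0.3, 0.2]
opening: 0.0299
```

Call:
{"method": "servo_tool", "body": {"targets": [[1, [0, 0, 0], 0], [1, [0, 0, 0], 0], [1, [0, 0, 0], 0], [1, [0, 0, 0], 0], [1, [0, 0, 0], 0], [1, [0, 0, 0], 0]], "grip_force": 20}}

```text
t: 5.33
eef_pos: [0.6162, -0.2035, 0.1103]
ee_rot: [-2.604, 1.755, -0.002]
wrist_force: [-1.9, 4.5, 6.9]
opening: 0.0139
```

Call:
{"method": "servo_tool", "body": {"targets": [[1, [0, 0, 0.2], 7], [1, [0, 0, 0.2], 14], [1, [0, 0, 0.2], 21], [1, [0, 0, 0.2], 28], [1, [0, 0, 0.2], 35], [1, [0, 0, 0.2], 42], [1, [0, 0, 0.2], 49], [1, [0, 0, 0.2], 56], [1, [0, 0, 0.2], 60], [1, [0, 0, 0.2], 63], [1, [0, 0, 0.2], 65], [1, [0, 0, 0.2], 65]]}}

```text
t: 6.33
eef_pos: [0.6167, -0.204, 0.1104]
ee_rot: [3.14, -0.078, 0.005]
wrist_force: [9.2, -1.6, -11.1]
opening: 0.0138
```

Run:
```python
from s import *
p,y,s=tcp(); print(p,y,s['opening'],s['wrist_force'],s['wrist_torque'],s['joint_pos'])
```

```text
[ 0.61666534 -0.20399924  0.11040848] -2.8459963740320395 0.013754613283023971 [  9.16786598  -1.55484239 -11.05323888] [-0.21356988 -1.51979142 -0.19106076] [-3.98679436e-01  4.18176690e-01  1.51066808e+00  6.92457578e-04
  1.20971753e+00 -3.49250425e-01]
```

Call:
{"method": "servo_tool", "body": {"targets": [[0.68, [0, 0, 0], 0], [0.68, [0, 0, 0], 0], [0.68, [0, 0, 0], 0], [0.68, [0, 0, 0], 0], [0.68, [0, 0, 4], 0], [0.68, [0, 0, 8], 0], [0.68, [0, 0, 10], 0], [0.68, [0, 0, 10], 0]]}}

```text
t: 7.0
eef_pos: [0.6185, -0.2052, 0.2186]
ee_rot: [3.136, -0.082, 0.016]
wrist_force: [-0.6, -0.3, 0.9]
opening: 0.0296
```

Run:
```python
from s import *
c,s=snap('wrist','w3'); print(tcp()[:2],s['opening'],s['joint_pos'])
```

```text
(array([ 0.61747247, -0.20475722,  0.21531409]), np.float64(-2.987138292647572)) 0.029556935065765982 [-3.98951861e-01  3.09358995e-01  1.43783317e+00 -1.12354069e-04
  1.38316662e+00 -3.46853008e-01]
```

View pics/w3.png

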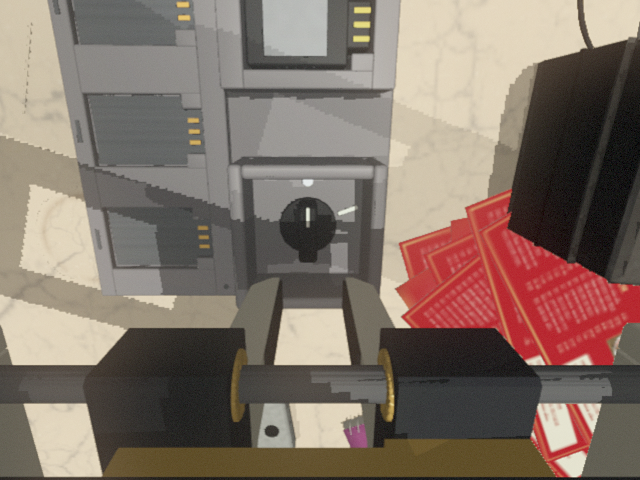

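Call:
{"method": "servo_tool", "body": {"targets": [[0.9, [-1, 7, 8], 90], [0.9, [-1, 14, 8], 90], [0.9, [-1, 14, 8], 90], [0.9, [-1, 14, 8], 90], [0.9, [-1, 14, 8], 90], [0.9, [-1, 14, 8], 90], [0.9, [-1, 14, 8], 90], [0.9, [-1, 14, 8], 90], [0.9, [-1, 14, 8], 90], [0.9, [-1, 14, 8], 90], [0.9, [-1, 14, 8], 90], [0.9, [-1, 14, 8], 90]]}}

```text
t: 8.05
eef_pos: [0.6049, -0.0638, 0.2887]
ee_rot: [-2.346, -2.087, 0.003]
wrist_force: [-0.1, 0.0, 0.2]
opening: 0.0096
```

Call:
{"method": "servo_tool", "body": {"targets": [[1, [1, 0, -4], 5.5], [1, [1, 0, -4], 5.5], [1, [1, 0, -4], 5.5], [1, [1, 0, -4], 5.5]]}}

```text
t: 8.38
eef_pos: [0.615, -0.0638, 0.2503]
ee_rot: [-2.253, -2.187, 0.002]
wrist_force: [0.1, 0.4, 0.6]
opening: 0.0007
```

Run:
```python
from s import *
c,s=snap('wrist','w4'); print(tcp()[:2],s['opening'],s['joint_pos'])
```

```text
(array([ 0.61558498, -0.0639749 ,  0.25161356]), np.float64(88.3250701362034)) 0.0007459364881509435 [-1.86290185e-01  2.09259239e-01  1.49641067e+00 -1.28043376e-04
  1.43796461e+00 -1.72747113e+00]
```

View pics/w4.png

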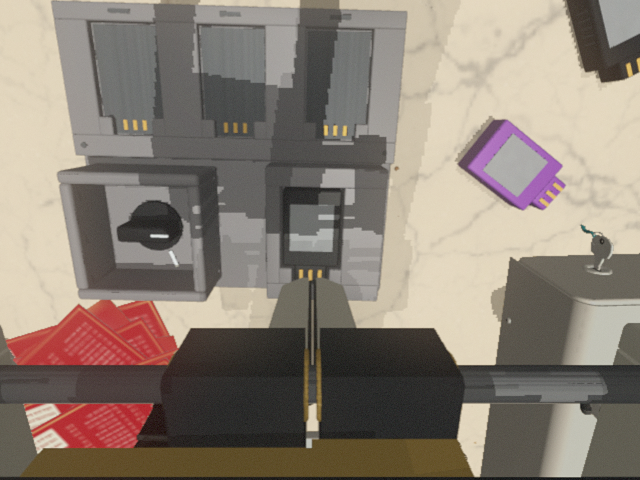

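Run:
```python
import cv2
im=cv2.imread('pics/w4.png')
cv2.imwrite('pics/w4a.png',cv2.resize(im[0:165,50:250],None,fx=4,fy=3.6,interpolation=cv2.INTER_CUBIC))
cv2.imwrite('pics/w4b.png',cv2.resize(im[0:160,215:415],None,fx=4,fy=3.6,interpolation=cv2.INTER_CUBIC))
cv2.imwrite('pics/w4c.png',cv2.resize(im[150:310,255:405],None,fx=3.6,fy=3.6,interpolation=cv2.INTER_CUBIC))
```

```text
(no output)
```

View pics/w4a.png

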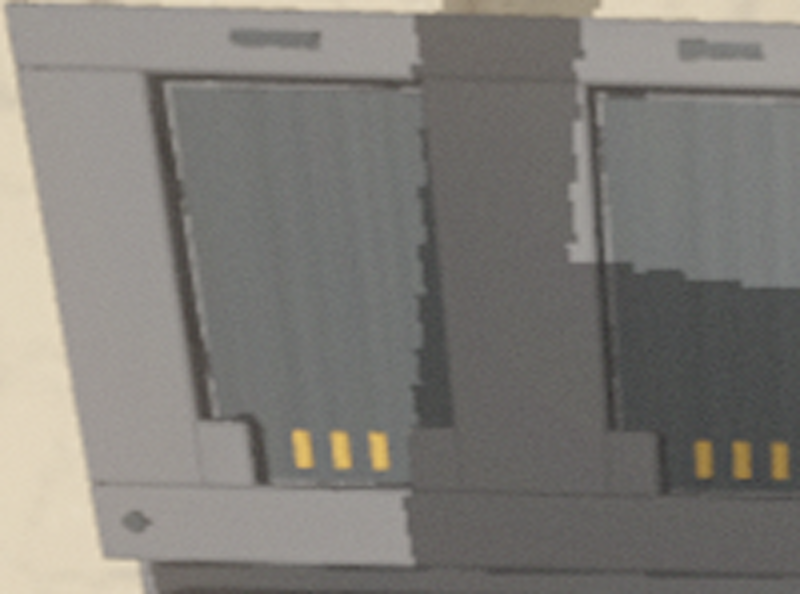

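View pics/w4b.png

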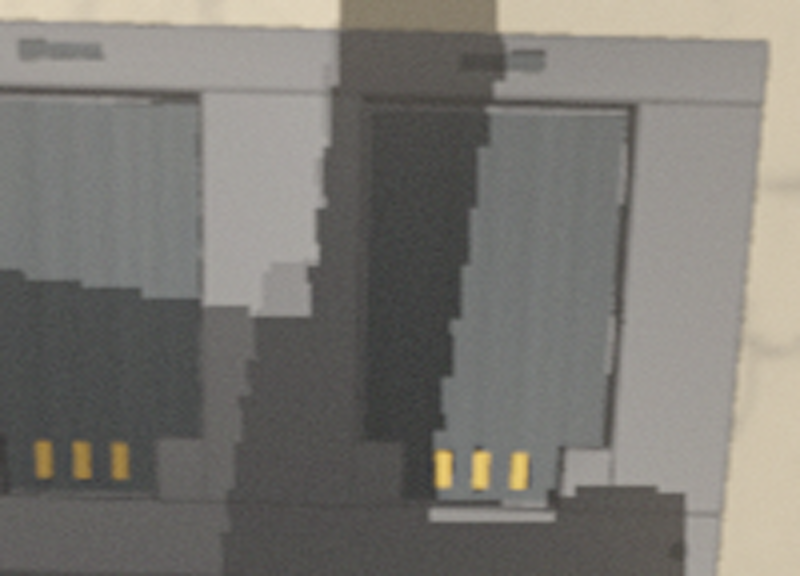

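View pics/w4c.png

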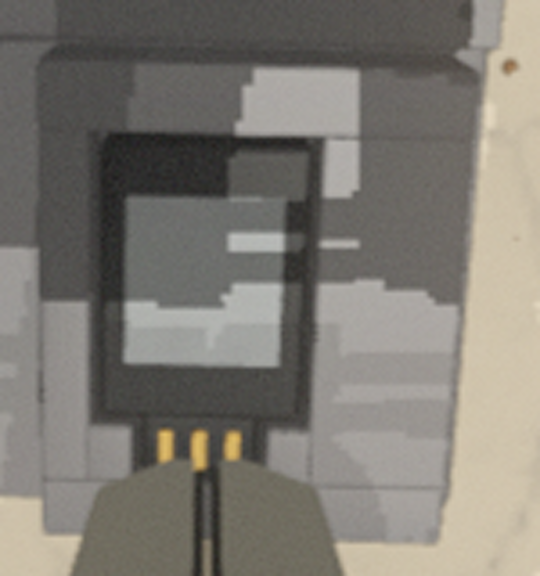

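```bash
cat > chg.py <<'E'
from s import *
np.set_printoptions(precision=4,suppress=True)
d=load('w4')
a=lambda u,v:((u+.5)/4-.5+50,(v+.5)/3.6-.5); b=lambda u,v:((u+.5)/4-.5+215,(v+.5)/3.6-.5); c=lambda u,v:((u+.5)/3.6-.5+255,(v+.5)/3.6-.5+150)
S=99
pts=[(3,-42,-26,a(148,75)),(3,S,-16,a(247,420)),(3,42,-16,a(255,487)),(3,S,-26,a(200,418)),(3,S,16,a(413,428)),(3,S,26,a(455,428)),
(2,-42,-26,a(595,90)),(2,S,-26,a(605,432)),(2,S,-16,a(657,432)),(2,42,-16,a(662,492)),(2,-42,26,b(200,92)),(2,S,26,b(203,437)),(2,S,16,b(157,437)),(2,42,16,b(157,497)),
(1,-42,-26,b(362,103)),(1,-42,26,b(635,105)),(1,S,26,b(612,448)),(1,S,16,b(565,448)),(1,S,-26,b(362,440)),(1,S,-16,b(403,440)),(1,42,-16,b(407,500)),(1,42,16,b(560,510))]
bp=[(-42,-26,c(92,132)),(-42,26,c(323,137)),(S,-26,c(90,424)),(S,26,c(308,430)),(S,-16,c(135,424)),(S,16,c(268,430))]
uv=np.array([p[3] for p in pts]+[p[2] for p in bp])
def mod(q):
    x,y,yaw,s,bx,by=q
    L=[]
    for k,px,py,_ in pts: L.append(((px if px!=S else s)/1e3,py/1e3+(2-k)*.084,.017))
    for px,py,_ in bp: L.append(((px if px!=S else s)/1e3+bx,py/1e3+by,.04))
    L=np.array(L); C,N=np.cos(yaw),np.sin(yaw)
    return np.c_[x+C*L[:,0]-N*L[:,1],y+N*L[:,0]+C*L[:,1],L[:,2]]
f=lambda q:(proj(d,mod(q))-uv).ravel()
o=least_squares(f,[.5,-.12,-.05,27,.12,.06],loss='soft_l1',x_scale=[.01,.01,.01,1,.01,.01]); q=o.x; print(q,np.degrees(q[2])); print(np.round(f(q).reshape(-1,2),1).tolist())
x,y,yaw,s,bx,by=q; C,N=np.cos(yaw),np.sin(yaw)
W=lambda u,v:np.array([x+C*u-N*v,y+N*u+C*v])
for k in (1,2,3): print('pocket',k,W(0,(2-k)*.084))
print('bay',W(bx,by));
E
python3 chg.py
```

```text
[ 0.5006 -0.1236 -0.0558 27.9106  0.1195  0.0656] -3.196399174735343
[[-0.8, -0.4], [0.0, 0.6], [0.3, -0.2], [-0.5, 0.8], [-2.2, -0.6], [-0.4, -0.2], [-1.9, -1.2], [1.3, -0.2], [0.5, 0.1], [0.1, 1.2], [-0.0, 0.3], [0.3, 0.1], [-0.4, -0.2], [-0.1, 0.8], [1.3, -1.5], [0.9, -0.1], [0.2, -0.2], [-0.2, -0.5], [-0.5, 0.3], [1.4, 0.7], [-0.1, 1.7], [0.0, -0.1], [-0.3, 0.0], [0.4, 0.3], [0.3, -0.0], [0.3, -0.2], [-0.6, 0.3], [-0.2, -0.5]]
pocket 1 [ 0.5053 -0.0398]
pocket 2 [ 0.5006 -0.1236]
pocket 3 [ 0.4959 -0.2075]
bay [ 0.6236 -0.0648]
```

Call:
{"method": "servo_tool", "body": {"targets": [[1, [0.8, -0.1, -4], -1.5], [1, [0.8, -0.1, -8], -1.5], [1, [0.8, -0.1, -11.5], -1.5], [1, [0.8, -0.1, -12.2], -1.5], [1, [0.8, -0.1, -12.6], -1.5], [1, [0.8, -0.1, -12.8], -1.5]]}}

```text
t: 8.93
eef_pos: [0.6245, -0.0651, 0.1248]
ee_rot: [2.279, 2.16, 0.002]
wrist_force: [-0.3, -0.2, 0.7]
opening: 0.0009
```

Call:
{"method": "servo_tool", "body": {"targets": [[1, [0, 0, -0.2], 0], [1, [0, 0, -0.4], 0], [1, [0, 0, -0.5], 0], [1, [0, 0, -0.6], 0], [1, [0, 0, -0.6], 0]]}}

```text
t: 9.35
eef_pos: [0.6251, -0.0652, 0.1184]
ee_rot: [2.277, 2.159, 0.004]
wrist_force: [2.9, -0.9, 5.3]
opening: 0.0002
```

Call:
{"method": "servo_tool", "body": {"targets": [[1, [0, 0, -0.1], 0], [1, [0, 0, -0.15], 0], [1, [0, 0, 1], 0], [1, [0, 0, 4], 0], [0.3, [0, 0, 6], 0], [0, [0, 0, 7], 0], [0, [0, 0, 7], 0], [0, [0, 0, 7], 0], [0, [0, 0, 7], 0], [0, [0, 0, 7], 0]]}}

```text
t: 10.18
eef_pos: [0.6224, -0.0647, 0.1844]
ee_rot: [-2.278, -2.16, 0.003]
wrist_force: [0.1, -0.7, -1.0]
opening: 0.0359
```

Run:
```python
from s import *
c,s=snap('wrist','w5'); print(tcp()[:2],s['opening'],s['joint_pos'])
```

```text
(array([ 0.62257416, -0.06471626,  0.18465128]), np.float64(86.95651064551934)) 0.0358663853069629 [-1.85446527e-01  2.82950467e-01  1.53424353e+00 -1.54720694e-05
  1.32782742e+00 -1.70316165e+00]
```

View pics/w5.png

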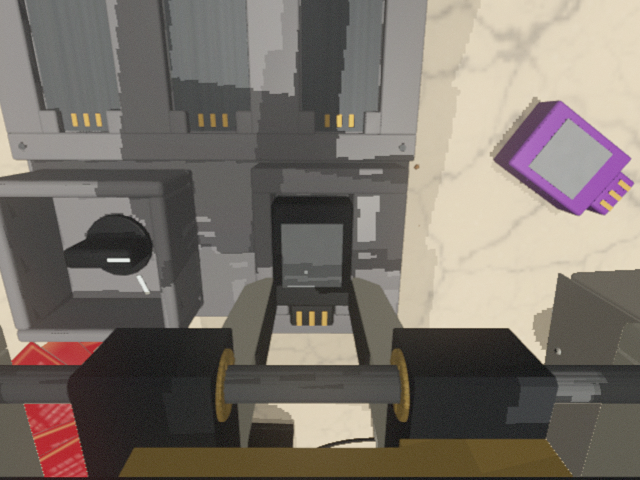

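Call:
{"method": "servo_tool", "body": {"targets": [[0, [-0.4, 0, 0], 0], [0, [-0.4, 0, 0], 0], [0, [-0.4, 0, 0], 0], [0, [-0.4, 0, 0], 0], [0, [-0.4, 0, -2.5], 0], [0, [-0.4, 0, -4.5], 0], [0, [-0.4, 0, -5.7], 0], [0, [-0.4, 0, -5.7], 0]]}}

```text
t: 10.9
eef_pos: [0.6174, -0.0645, 0.126]
ee_rot: [-2.276, -2.158, 0.005]
wrist_force: [-0.8, -0.3, -0.1]
opening: 0.0914
```

Call:
{"method": "servo_tool", "body": {"targets": [[1, [0, 0, 0], 0], [1, [0, 0, 0], 0], [1, [0, 0, 0], 0], [1, [0, 0, 0], 0], [1, [0, 0, 0], 0], [1, [0, 0, 0], 0], [1, [0, 0, 0], 0], [1, [0, 0, 0], 0]], "grip_force": 30}}

```text
t: 11.57
eef_pos: [0.6197, -0.0649, 0.1299]
ee_rot: [2.279, 2.161, 0.0]
wrist_force: [-0.5, 0.6, 0.6]
opening: 0.0475
```

Call:
{"method": "servo_tool", "body": {"targets": [[1, [0, 0, 4], 0], [1, [0, 0, 8], 0], [1, [0, 0, 12], 0], [1, [-1, -4, 14], 0], [1, [-2, -8, 15], 2], [1, [-3, -12, 16], 4], [1, [-4, -16, 16], 6], [1, [-4, -20, 16], 6], [1, [-4, -24, 16], 6], [1, [-4, -28, 16], 6], [1, [-4, -32, 16], 6], [1, [-4, -33.5, 16], 6]]}}

```text
t: 12.57
eef_pos: [0.5778, -0.4052, 0.2888]
ee_rot: [2.168, 2.274, -0.003]
wrist_force: [-0.4, -0.4, -0.3]
opening: 0.0477
```

Call:
{"method": "servo_tool", "body": {"targets": [[1, [0, 0, 0], 0], [1, [0, 0, 0], 0], [1, [0, 0, 0], 0]]}}

```text
t: 12.82
eef_pos: [0.5797, -0.3989, 0.2892]
ee_rot: [-2.162, -2.278, -0.001]
wrist_force: [-0.5, 0.6, -0.8]
opening: 0.048
```

Run:
```python
from s import *
c,s=snap('wrist','w6'); print(tcp()[:2],s['opening'],s['joint_pos'])
snap('top','t6')
```

```text
(array([ 0.57988565, -0.39845254,  0.28951032]), np.float64(93.03119830633229)) 0.048034142727314606 [-6.75793450e-01  4.18665233e-01  1.17232287e+00  5.16931366e-04
  1.55171055e+00 -2.29862422e+00]
```

View pics/w6.png

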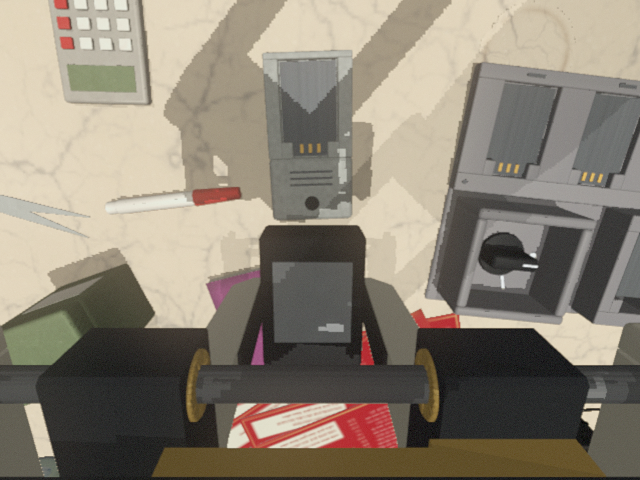

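Run:
```python
import cv2
im=cv2.imread('pics/w6.png')
cv2.imwrite('pics/w6a.png',cv2.resize(im[40:230,240:380],None,fx=4,fy=3.15,interpolation=cv2.INTER_CUBIC))
cv2.imwrite('pics/w6b.png',cv2.resize(im[215:385,210:420],None,fx=3.5,fy=3.5,interpolation=cv2.INTER_CUBIC))
```

```text
(no output)
```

View pics/w6a.png

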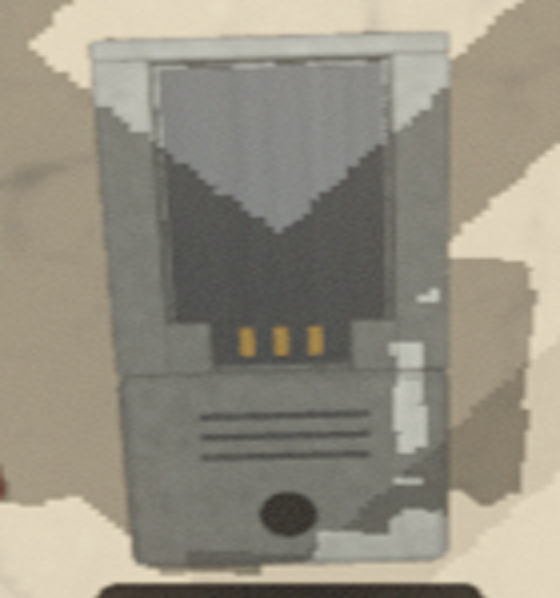

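View pics/w6b.png

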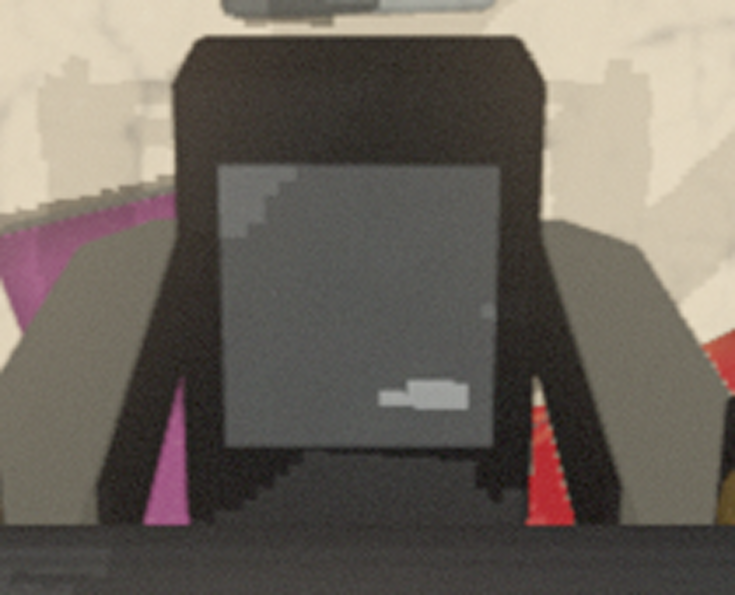

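```bash
cat > hh.py <<'E'
from s import *
np.set_printoptions(precision=4,suppress=True)
d=load('w6')
a=lambda u,v:((u+.5)/4-.5+240,(v+.5)/3.15-.5+40)
M=[(-48,-39),(-48,39),(-42,-26),(-42,26),(28,-26),(28,-16),(28,16),(28,26),(42,-16),(42,16)]
U=[a(90,43),a(450,33),a(150,62),a(393,57),a(168,323),a(212,323),a(350,320),a(388,320),a(215,365),a(350,362)]
m=np.c_[np.array(M)/1e3,np.full(len(M),.024)]
m=np.vstack([m,[.102,-.039,.026],[.102,.039,.026]]); U+= [a(134,565),a(449,561)]
p,res=fit(d,m,U,(.49,-.4,.05)); print(p,np.degrees(p[2])); print(np.round(res,1).tolist())
# label PnP
d4=load('w4'); c=lambda L:(np.array(L,float)+.5)/3.6-.5+[255,150]
P=p2w(d4,c([[122,195],[285,197],[282,366],[122,364]]),.040)
yaw=np.radians(-3.2); o=np.array([.6236,-.0648]); C,N=np.cos(yaw),np.sin(yaw)
L=(P[:,:2]-o)@np.array([[C,-N],[N,C]]); print('label in pack (x,y)',L)
L=np.array([[-.026 if 0 else L[[0,1],0].mean(),L[[0,3],1].mean()],[L[[0,1],0].mean(),L[[1,2],1].mean()],[L[[2,3],0].mean(),L[[1,2],1].mean()],[L[[2,3],0].mean(),L[[0,3],1].mean()]])
obj=np.c_[L,np.full(4,.024)]
b=(np.array([[218,165],[500,167],[493,446],[225,446]],float)+.5)/3.5-.5+[210,215]
K=np.array([[d['fx'],0,d['cx']],[0,d['fy'],d['cy']],[0,0,1]])
ok,rv,tv=cv2.solvePnP(obj,b,K,np.array([d['k1'],0,0,0,0.]))
X=np.eye(4);X[:3,:3]=R.from_rotvec(rv.ravel()).as_matrix();X[:3,3]=tv.ravel()
F=np.diag([1,-1,-1,1.]); G=np.array(d['mount'])@F@X
print('pack in tool',G);
E
python3 hh.py
```

```text
[ 0.4864 -0.4061  0.0804] 4.607487871046108
[[-0.5, -1.6], [0.5, -1.2], [0.1, -0.4], [-0.4, -0.7], [-0.1, 0.3], [-0.2, -0.0], [0.1, -0.1], [1.5, -0.4], [-0.3, 2.1], [0.3, 2.1], [-1.1, 2.2], [0.3, 1.2]]
label in pack (x,y) [[-0.0279 -0.019 ]
 [-0.0284  0.0178]
 [ 0.0121  0.0189]
 [ 0.0126 -0.0187]]
pack in tool [[-0.001   1.     -0.0054  0.0005]
 [ 0.9967  0.0005 -0.0806  0.0085]
 [-0.0806 -0.0055 -0.9967  0.0979]
 [ 0.      0.      0.      1.    ]]
```

```bash
cat >> hh.py <<'E'
print('---')
mt=np.linalg.inv(np.array(d['mount']))
def pj(G,P):
    c=(np.c_[P,np.ones(len(P))]@(mt@G).T)[:,:3]; a_=np.c_[c[:,0]/-c[:,2],c[:,1]/c[:,2]]; return (a_*d['fx']+[d['cx'],d['cy']]-[210,215]+.5)*3.5-.5
Q=np.array([[-.04,-.024,.024],[-.04,.024,.024],[-.04,-.024,0],[-.04,.024,0]]+obj.tolist())
for z,y,t in [(.0979,.0085,.08),(.0979,.0085,0),(.093,.006,0),(.095,.007,.05)]:
    G2=np.eye(4); G2[:3,:3]=np.array([[0,1,0],[1,0,0],[0,0,-1.]])@R.from_rotvec([0,-t,0]).as_matrix(); G2[:3,3]=[0.0005,y,z]
    print(z,y,t,np.round(pj(G2,Q)).tolist())
E
python3 hh.py | sed -n '/---/,$p'
```

```text
---
0.0979 0.0085 0.08 [[176.0, 79.0], [546.0, 79.0], [199.0, 42.0], [523.0, 42.0], [218.0, 167.0], [500.0, 166.0], [493.0, 446.0], [225.0, 446.0]]
0.0979 0.0085 0 [[174.0, 100.0], [549.0, 100.0], [196.0, 48.0], [526.0, 47.0], [217.0, 186.0], [502.0, 186.0], [492.0, 455.0], [227.0, 455.0]]
0.093 0.006 0 [[167.0, 94.0], [556.0, 94.0], [191.0, 40.0], [531.0, 40.0], [212.0, 183.0], [507.0, 183.0], [497.0, 460.0], [222.0, 460.0]]
0.095 0.007 0.05 [[172.0, 83.0], [551.0, 82.0], [195.0, 40.0], [527.0, 40.0], [215.0, 171.0], [504.0, 171.0], [496.0, 452.0], [223.0, 452.0]]
```

Call:
{"method": "servo_tool", "body": {"targets": [[1, [-4, -0.4, -2], 0.8], [1, [-8, -0.8, -5], 1.6], [1, [-10.1, -0.9, -8], 1.6], [1, [-10.1, -0.9, -11], 1.6], [1, [-10.1, -0.9, -12.5], 1.6], [1, [-10.1, -0.9, -13], 1.6], [1, [-10.1, -0.9, -13], 1.6], [1, [-10.1, -0.9, -13], 1.6]]}}

```text
t: 13.58
eef_pos: [0.4797, -0.4086, 0.1613]
ee_rot: [2.128, 2.308, 0.0]
wrist_force: [0.7, 0.6, -0.4]
opening: 0.048
```

Run:
```python
from s import *
c,s=snap('wrist','w7'); print(tcp()[:2],s['opening'])
```

```text
(array([ 0.48005893, -0.40916863,  0.1620404 ]), np.float64(94.62704330426301)) 0.04795559469946072
```

View pics/w7.png

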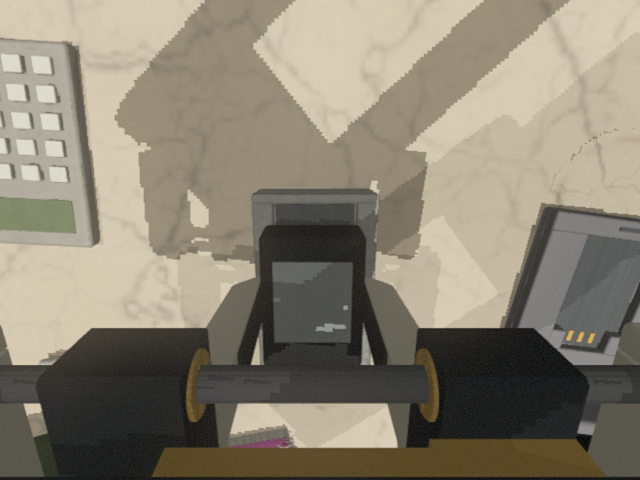

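Run:
```python
import cv2
im=cv2.imread('pics/w7.png')
cv2.imwrite('pics/w7a.png',cv2.resize(im[180:290,235:395],None,fx=5,fy=5,interpolation=cv2.INTER_CUBIC))
from s import *
print(tcp()[:2])
```

```text
(array([ 0.48005893, -0.40916863,  0.1620404 ]), np.float64(94.62704330426301))
```

View pics/w7a.png

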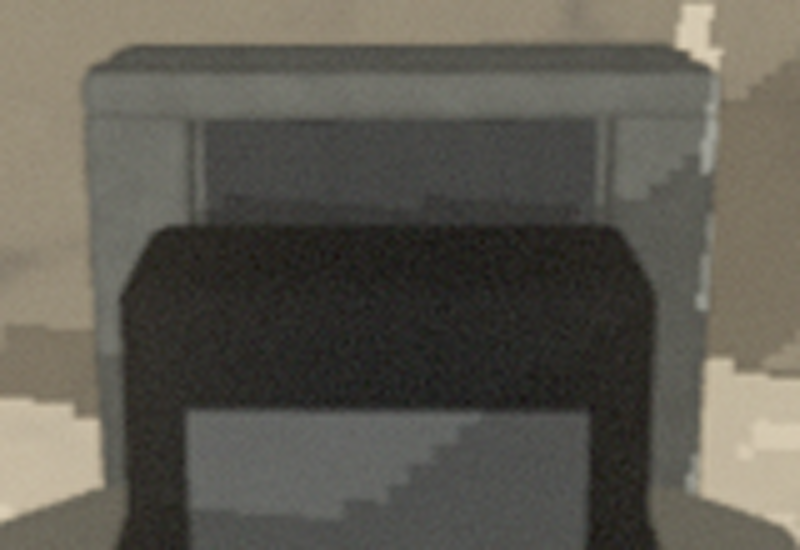

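Run:
```python
from s import *
np.set_printoptions(precision=4,suppress=True)
d=load('w7'); s=d['state']; Rm=R.from_rotvec(s['ee_rot']).as_matrix(); t=np.array(s['eef_pos'])
c=lambda L:(np.array(L,float)+.5)/5-.5+[235,180]
P=p2w(d,c([[88,70],[718,72],[187,117],[612,116]]),.024); print(P); print('tool',(P-t)@Rm)
# pack PnP-derived at this state: origin in world
o=np.array([.0005,.0078,.098]); print('pack origin',t+Rm@o)
```

```text
[[ 0.4412 -0.448   0.024 ]
 [ 0.4353 -0.3722  0.024 ]
 [ 0.446  -0.4358  0.024 ]
 [ 0.4417 -0.3843  0.024 ]]
tool [[-0.0359 -0.0418  0.1372]
 [ 0.0402 -0.0416  0.1371]
 [-0.0242 -0.036   0.1372]
 [ 0.0275 -0.0361  0.1372]]
pack origin [ 0.4876 -0.4076  0.0633]
```

Call:
{"method": "servo_tool", "body": {"targets": [[1, [-0.15, 0.15, -1.5], 0], [1, [-0.15, 0.15, -3], 0], [1, [-0.15, 0.15, -3.6], 0], [1, [-0.15, 0.15, -4], 0], [1, [-0.15, 0.15, -4.2], 0], [1, [-0.15, 0.15, -4.2], 0]]}}

```text
t: 14.13
eef_pos: [0.478, -0.4078, 0.1192]
ee_rot: [2.13, 2.307, 0.0]
wrist_force: [0.6, 0.9, 2.2]
opening: 0.0477
```

Call:
{"method": "servo_tool", "body": {"targets": [[1, [0, 0, -0.15], 0], [1, [0, 0, -0.3], 0], [1, [0, 0, -0.3], 0], [1, [0, 0, -0.3], 0]]}}

```text
t: 14.47
eef_pos: [0.4785, -0.4081, 0.1169]
ee_rot: [2.128, 2.305, 0.001]
wrist_force: [1.8, 1.5, 5.0]
opening: 0.0473
```

Run:
```python
from s import *
p,y,s=tcp(); print(p,y,s['wrist_force'],s['wrist_torque'],s['opening'])
c,s=snap('wrist','w8')
cv2.imwrite('pics/w8a.png',cv2.resize(c['image'][150:390,180:450],None,fx=2.4,fy=2.4))
```

```text
[ 0.47854632 -0.40809691  0.11691366] 94.5709878200153 [1.79434744 1.45699155 4.96466291] [ 0.43292497 -0.24258708 -0.04491692] 0.047311682255288263
```

View pics/w8a.png

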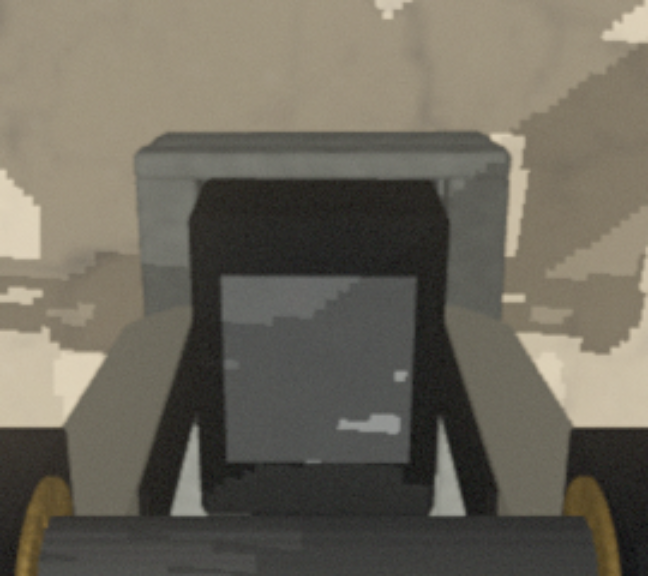

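Call:
{"method": "servo_tool", "body": {"targets": [[0.35, [0, 0, 0], 0], [0.35, [0, 0, 0], 0], [0.2, [0, 0, 0], 0], [0.2, [0, 0, 0], 0], [0.2, [0, 0, 1], 0], [0.2, [0, 0, 4], 0], [0.2, [2, 0, 8], 0], [0.2, [5, 0, 11], 0], [0.2, [6, 0, 12], 0], [0.2, [6, 0, 12], 0], [0.2, [6, 0, 12], 0]]}}

```text
t: 15.43
eef_pos: [0.5377, -0.4076, 0.236]
ee_rot: [2.129, 2.307, -0.0]
wrist_force: [0.2, 0.1, -0.6]
opening: 0.0746
```

Run:
```python
from s import *
c,s=snap('wrist','w9'); print(tcp()[:2])
cv2.imwrite('pics/w9a.png',cv2.resize(c['image'][30:330,180:460],None,fx=2,fy=2))
```

```text
(array([ 0.53646421, -0.40715592,  0.23395779]), np.float64(94.57608327904481))
```

View pics/w9a.png

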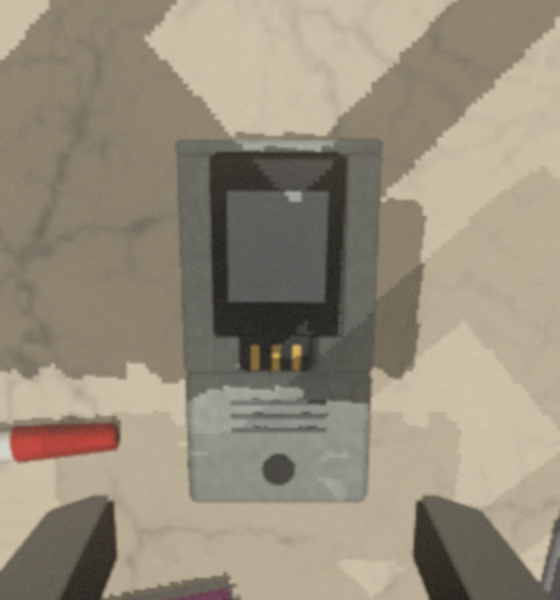

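Call:
{"method": "servo_tool", "body": {"targets": [[1, [-2, 0, -1], 0], [1, [-4, 0, -3], 0], [1, [-4, 0, -3], 0], [1, [-4, 0, -3], 0], [1, [-4, 0, -6], 0], [1, [-4, 0, -9], 0], [1, [-4, 0, -10.2], 0], [1, [-4, 0, -10.7], 0], [1, [-4, 0, -11], 0], [1, [-4, 0, -11], 0]]}}

```text
t: 16.32
eef_pos: [0.4989, -0.4087, 0.1281]
ee_rot: [2.128, 2.305, 0.0]
wrist_force: [0.6, 1.7, 10.4]
opening: 0.0126
```

Call:
{"method": "servo_tool", "body": {"targets": [[1, [0, 0, -0.1], 0], [1, [0, 0, -0.2], 0], [1, [0, 0, -0.2], 0]]}}

```text
t: 16.57
eef_pos: [0.4997, -0.4095, 0.1278]
ee_rot: [2.126, 2.302, 0.0]
wrist_force: [0.7, 0.6, 16.5]
opening: 0.0006
```

Call:
{"method": "servo_tool", "body": {"targets": [[1, [0, 0, 1], 0], [1, [0, 0, 4], 0], [0.6, [4, 0, 7], 0], [0.4, [7, 0, 8], 0], [0.2, [7.5, 0, 8], 0], [0.2, [7.5, 0, 8], 0], [0.2, [7.5, 0, 8], 0], [0.2, [7.5, 0, 8], 0]]}}

```text
t: 17.23
eef_pos: [0.5708, -0.4071, 0.2013]
ee_rot: [-2.13, -2.306, 0.001]
wrist_force: [-0.5, 0.2, -0.1]
opening: 0.0358
```

Run:
```python
from s import *
c,s=snap('wrist','w10'); print(tcp()[:2])
cv2.imwrite('pics/w10a.png',cv2.resize(c['image'][0:230,230:400],None,fx=4,fy=3.2,interpolation=cv2.INTER_CUBIC)[:,:])
```

```text
(array([ 0.57058329, -0.40715795,  0.2011935 ]), np.float64(94.51930462122992))
```

View pics/w10a.png

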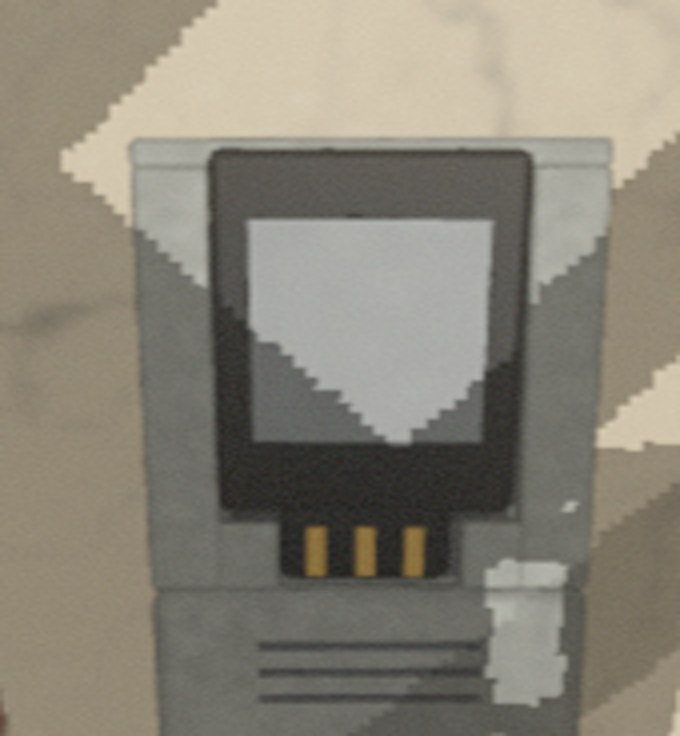

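View pics/w10.png

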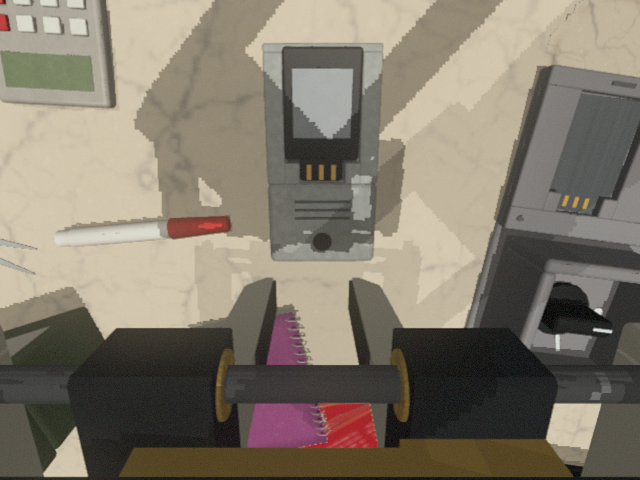

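```bash
cat > pk.py <<'E'
from s import *
np.set_printoptions(precision=4,suppress=True)
LAB=np.array([[-.0281,-.0187],[-.0281,.0187],[.0123,.0187],[.0123,-.0187]])
def pnp(d,obj,uv):
    K=np.array([[d['fx'],0,d['cx']],[0,d['fy'],d['cy']],[0,0,1]]); D=np.array([d['k1'],0,0,0,0.])
    obj=np.array(obj,float); uv=np.array(uv,float)
    ok,rv,tv=cv2.solvePnP(obj,uv,K,D)
    e=cv2.projectPoints(obj,rv,tv,K,D)[0][:,0]-uv
    X=np.eye(4);X[:3,:3]=R.from_rotvec(rv.ravel()).as_matrix();X[:3,3]=tv.ravel()
    return np.linalg.inv(T(d))@np.diag([1,-1,-1,1.])@X, e
if __name__=='__main__':
    d=load('w10'); c=lambda L:(np.array(L,float)+.5)/[4,3.2]-.5+[230,0]
    obj=[[*p,.024] for p in LAB]+[[-.04,-.024,.024],[-.04,.024,.024],[.026,-.024,.024],[.026,.024,.024]]
    uv=c([[247,220],[493,222],[484,442],[252,442],[209,150],[533,148],[221,513],[518,508]])
    G,e=pnp(d,obj,uv); print(G); print(np.round(e,1).tolist())
    m=[(-.048,-.039,.024),(-.048,.039,.024),(-.042,-.026,.024),(.028,-.026,.024),(.028,.026,.024),(.028,.016,.024),(.102,-.039,.026),(.102,.039,.026)]
    u=np.vstack([c([[132,140],[612,140],[210,166],[218,523],[518,515],[462,518]]),[[270,259],[374,259]]])
    m2=m[:2]+m[3:]; u2=np.vstack([u[:2],u[3:]])
    p,res=fit(d,m2,u2,(.49,-.4,.05)); print(p,np.degrees(p[2])); print(np.round(res,1).tolist())
    G,e=pnp(d,m2,u2); print(G); print(np.round(e,1).tolist())
E
python3 pk.py
```

```text
[[ 0.9954 -0.0862  0.0414  0.4834]
 [ 0.0844  0.9955  0.0422 -0.4081]
 [-0.0448 -0.0385  0.9983  0.0175]
 [ 0.      0.      0.      1.    ]]
[[-0.2, 0.1], [0.3, -0.6], [0.5, -0.4], [0.1, 0.1], [-0.2, -0.1], [-0.1, 0.5], [0.2, -0.2], [-0.6, 0.5]]
[ 0.4859 -0.4066  0.0876] 5.016314534498667
[[-2.1, -1.9], [0.6, -3.0], [0.5, -0.6], [0.1, 1.2], [-0.2, 0.4], [0.1, 3.7], [-0.0, 2.8]]
[[ 0.9964 -0.0842  0.0043  0.4859]
 [ 0.0842  0.9964 -0.0007 -0.4062]
 [-0.0042  0.0011  1.     -0.0056]
 [ 0.      0.      0.      1.    ]]
[[-0.1, 0.0], [-0.2, -0.6], [1.5, -1.3], [-0.5, 0.8], [-0.5, -0.1], [1.1, 0.9], [-1.3, 0.4]]
```

Call:
{"method": "servo_tool", "body": {"targets": [[1, [-4, 0, 0], 0], [1, [-8, 0, 0], 0], [1, [-10.8, -0.2, -2], 0], [1, [-10.8, -0.2, -4], 0], [1, [-10.8, -0.2, -6], 0], [1, [-10.8, -0.2, -7], 0], [1, [-10.8, -0.2, -7], 0]]}}

```text
t: 17.87
eef_pos: [0.4627, -0.4096, 0.132]
ee_rot: [-2.132, -2.306, 0.001]
wrist_force: [0.6, -1.1, -0.4]
opening: 0.0031
```

Call:
{"method": "servo_tool", "body": {"targets": [[1, [0, 0, -0.2], 0], [1, [0, 0, -0.3], 0], [1, [0, 0, -0.3], 0]]}}

```text
t: 18.12
eef_pos: [0.4636, -0.41, 0.1312]
ee_rot: [2.132, 2.307, -0.001]
wrist_force: [-4.4, 2.1, 10.7]
opening: 0.0003
```

Call:
{"method": "servo_tool", "body": {"targets": [[1, [0, 0, -0.1], 0], [1, [0, 0, -0.3], 0], [1, [0, 0, -0.3], 0]]}}

```text
t: 18.37
eef_pos: [0.4641, -0.4106, 0.1308]
ee_rot: [2.13, 2.306, -0.002]
wrist_force: [-10.3, 5.2, 27.3]
opening: 0.0007
```

Call:
{"method": "servo_tool", "body": {"targets": [[0.6, [0, 0, 2], 0], [0, [0.5, 0.25, 5], 0], [0, [1.6, 0.25, 6], 0], [0, [1.6, 0.25, 6], 0], [0, [1.6, 0.25, 6], 0], [0, [1.6, 0.25, 6], 0], [0, [1.6, 0.25, 6], 0], [0, [1.6, 0.25, 6], 0]]}}

```text
t: 19.03
eef_pos: [0.479, -0.4063, 0.1847]
ee_rot: [-2.13, -2.305, -0.0]
wrist_force: [-1.2, 0.6, -0.1]
opening: 0.0491
```

Run:
```python
from s import *
c,s=snap('wrist','w11'); print(tcp()[:2],s['opening'])
cv2.imwrite('pics/w11a.png',cv2.resize(c['image'][130:370,150:470],None,fx=2.4,fy=2.4))
```

```text
(array([ 0.47917049, -0.40644623,  0.18505757]), np.float64(94.54219640180342)) 0.049093343737036915
```

View pics/w11a.png

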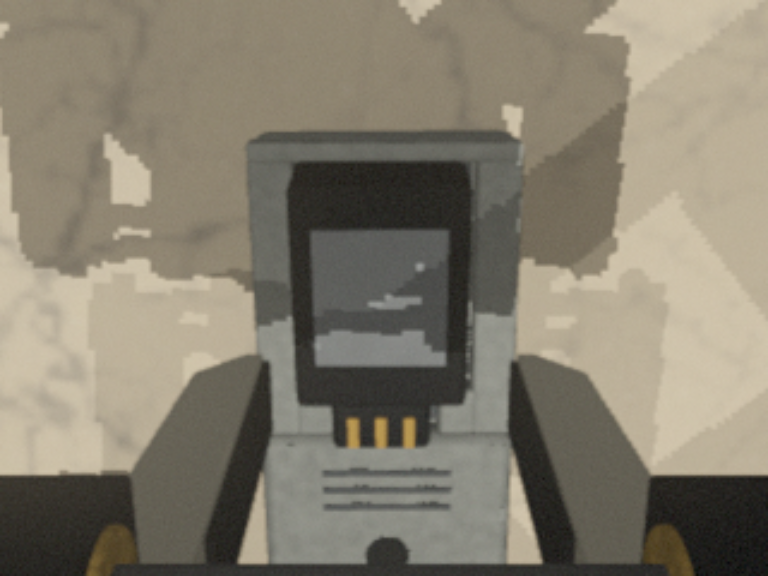

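Call:
{"method": "servo_tool", "body": {"targets": [[0, [0, -0.1, 0], 0], [0, [0, -0.1, 0], 0], [0, [0, -0.1, -3], 0], [0, [0, -0.1, -5], 0], [0, [0, -0.1, -6.6], 0], [0, [0, -0.1, -6.8], 0], [1, [0, -0.1, -6.8], 0], [1, [0, -0.1, -6.8], 0], [1, [0, -0.1, -6.8], 0], [1, [0, -0.1, -6.8], 0], [1, [0, -0.1, -6.8], 0], [1, [0, -0.1, -6.8], 0]], "grip_force": 30}}

```text
t: 20.08
eef_pos: [0.4804, -0.4082, 0.1196]
ee_rot: [2.13, 2.307, -0.0]
wrist_force: [-0.2, 0.7, 0.3]
opening: 0.0579
```

Call:
{"method": "servo_tool", "body": {"targets": [[1, [0, 0, 0], 0], [1, [0, 0, 0], 0], [1, [0, 0, 2], 0], [1, [0, 0, 4], 0], [1, [0, 0, 4], 0], [1, [0, 0, 4], 0]]}}

```text
t: 20.58
eef_pos: [0.4808, -0.4086, 0.16]
ee_rot: [2.129, 2.306, -0.0]
wrist_force: [-0.5, 0.0, -1.0]
opening: 0.0478
```

Run:
```python
from s import *
c,s=snap('wrist','w12'); print(tcp()[:2],s['opening'])
cv2.imwrite('pics/w12a.png',cv2.resize(c['image'][180:380,220:410],None,fx=4,fy=3,interpolation=cv2.INTER_CUBIC))
```

```text
(array([ 0.48010252, -0.40792371,  0.15846332]), np.float64(94.55908092703626)) 0.047773054235111
```

View pics/w12a.png

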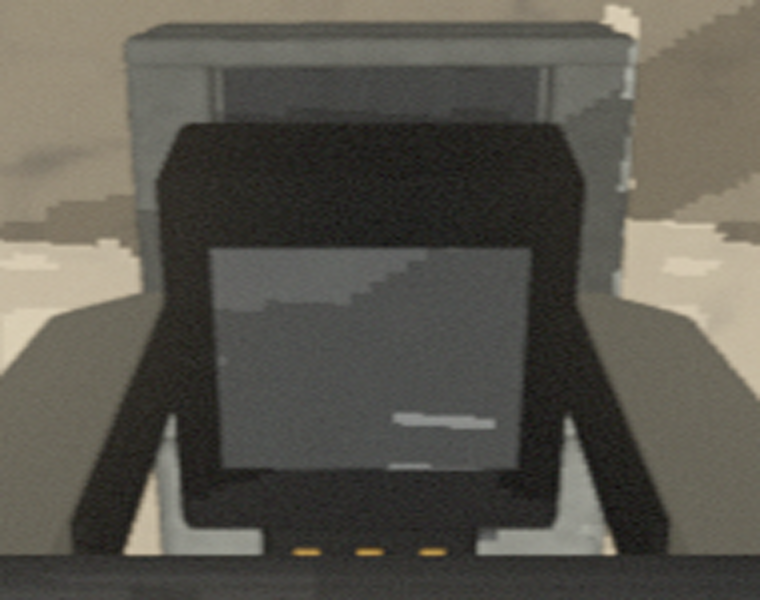

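Run:
```python
from pk import *
d=load('w12'); s=d['state']; Rm=R.from_rotvec(s['ee_rot']).as_matrix(); t=np.array(s['eef_pos'])
c=lambda L:(np.array(L,float)+.5)/[4,3]-.5+[220,180]
obj=[[*p,.024] for p in LAB]+[[.026,-.024,.024],[.026,.024,.024],[-.04,-.024,.024],[-.04,.024,.024]]
uv=c([[210,249],[532,248],[519,468],[222,468],[186,526],[560,526],[159,182],[582,182]])
G,e=pnp(d,obj,uv); print(np.round(e,1).tolist()); W=np.eye(4);W[:3,:3]=Rm;W[:3,3]=t; print('in tool',np.linalg.inv(W)@G)
P=p2w(d,c([[127,40],[633,40],[212,66],[548,66]]),.024); print('tool',(P-t)@Rm)
```

```text
[[-0.2, 0.7], [0.0, 0.9], [0.1, -1.2], [0.5, -1.2], [0.4, 0.9], [-0.9, 0.9], [-0.4, -0.4], [0.3, -0.6]]
in tool [[ 0.0034  1.     -0.0048  0.0005]
 [ 0.9953 -0.0029  0.0972  0.0049]
 [ 0.0972 -0.0051 -0.9953  0.1034]
 [ 0.      0.      0.      1.    ]]
tool [[-0.0362 -0.0424  0.136 ]
 [ 0.0397 -0.0424  0.1358]
 [-0.0236 -0.0371  0.136 ]
 [ 0.0271 -0.0371  0.1358]]
```

Call:
{"method": "servo_tool", "body": {"targets": [[1, [0.14, 0.14, -1], 0], [1, [0.14, 0.14, -2], 0], [1, [0.14, 0.14, -2.8], 0], [1, [0.14, 0.14, -3.2], 0], [1, [0.14, 0.14, -3.3], 0], [1, [0.14, 0.14, -3.3], 0]]}}

```text
t: 21.13
eef_pos: [0.481, -0.406, 0.1244]
ee_rot: [-2.13, -2.307, -0.0]
wrist_force: [0.2, 0.3, -0.9]
opening: 0.0476
```

Call:
{"method": "servo_tool", "body": {"targets": [[1, [0, 0, -0.15], 0], [1, [0, 0, -0.3], 0], [1, [0, 0, -0.3], 0]]}}

```text
t: 21.38
eef_pos: [0.4816, -0.4066, 0.1228]
ee_rot: [2.131, 2.308, 0.0]
wrist_force: [-0.6, 0.1, -0.4]
opening: 0.0475
```

Run:
```python
from s import *
p,y,s=tcp(); print(p,y,s['wrist_force'],s['wrist_torque'],s['opening'])
c,s=snap('wrist','w13')
cv2.imwrite('pics/w13a.png',cv2.resize(c['image'][180:380,220:410],None,fx=4,fy=3,interpolation=cv2.INTER_CUBIC))
```

```text
[ 0.48155853 -0.40658319  0.12279577] 94.55814274484828 [-0.55653237  0.11519688 -0.3673008 ] [ 0.05861639 -0.03994999 -0.04208364] 0.047470866470346436
```

View pics/w13a.png

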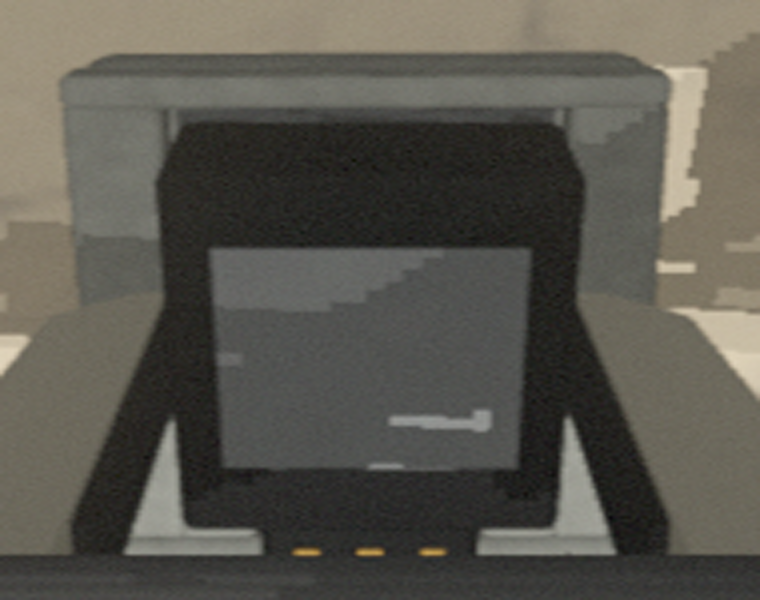

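Call:
{"method": "servo_tool", "body": {"targets": [[1, [0, -0.05, -0.15], 0], [1, [0, -0.05, -0.3], 0], [1, [0, -0.05, -0.3], 0]]}}

```text
t: 21.68
eef_pos: [0.4813, -0.4069, 0.1194]
ee_rot: [-2.131, -2.308, 0.0]
wrist_force: [-0.4, 0.3, -0.5]
opening: 0.0475
```

Call:
{"method": "servo_tool", "body": {"targets": [[1, [0, 0, -0.15], 0], [1, [0, 0, -0.3], 0], [1, [0, 0, -0.3], 0]]}}

```text
t: 21.93
eef_pos: [0.4815, -0.4073, 0.1171]
ee_rot: [2.131, 2.308, -0.001]
wrist_force: [-2.1, 0.1, 4.0]
opening: 0.0479
```

Call:
{"method": "servo_tool", "body": {"targets": [[1, [0, 0, -0.15], 0], [1, [0, 0, -0.3], 0], [1, [0, 0, -0.3], 0], [0.4, [0, 0, -0.2], 0], [0.3, [0, 0, 0], 0], [0.2, [0, 0, 0], 0], [0.2, [0, 0, 0], 0], [0.2, [0, 0, 2], 0], [0.2, [0, 0, 5], 0], [0.2, [0, 0, 5], 0], [0.2, [0, 0, 5], 0], [0.2, [0, 0, 5], 0]]}}

```text
t: 22.93
eef_pos: [0.4815, -0.407, 0.1665]
ee_rot: [2.131, 2.308, 0.0]
wrist_force: [-0.7, 0.1, -0.3]
opening: 0.0746
```

Run:
```python
from s import *
p,y,s=tcp(); print(p,y,s['wrist_force'],s['opening'])
c,s=snap('wrist','w14')
cv2.imwrite('pics/w14a.png',cv2.resize(c['image'][150:370,190:430],None,fx=3,fy=2.7,interpolation=cv2.INTER_CUBIC))
```

```text
[ 0.4814649  -0.4069525   0.16650093] 94.5588184859057 [-0.68255644  0.1113857  -0.31626751] 0.07464270496941232
```

View pics/w14a.png

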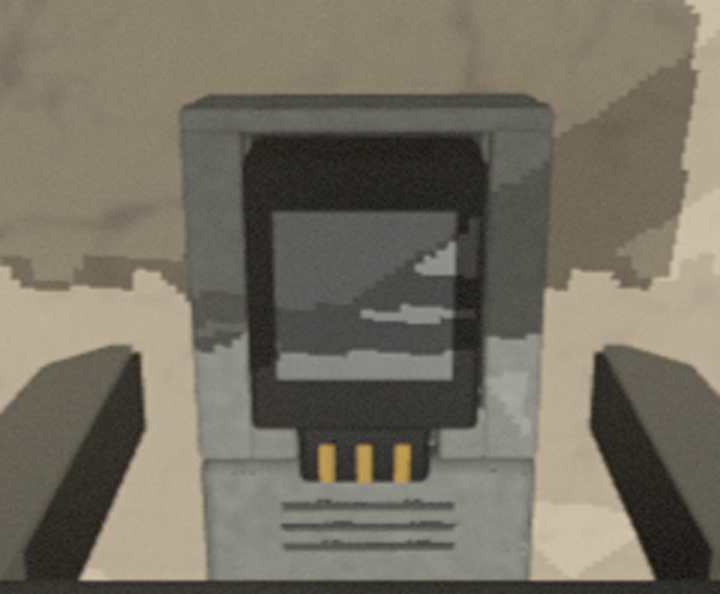

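Looks centred and seated. I'll press on the tail to probe its height.

Call:
{"method": "servo_tool", "body": {"targets": [[1, [-1.5, 0, 0], 0], [1, [-1.5, 0, 0], 0], [1, [-1.5, 0, 0], 0], [1, [-1.5, 0, 0], 0], [1, [-1.5, 0, -2], 0], [1, [-1.5, 0, -3.5], 0], [1, [-1.5, 0, -4], 0], [1, [-1.5, 0, -4.2], 0], [1, [-1.5, 0, -4.4], 0], [1, [-1.5, 0, -4.4], 0]]}}

```text
t: 23.82
eef_pos: [0.468, -0.4079, 0.1254]
ee_rot: [2.129, 2.306, 0.001]
wrist_force: [-0.9, 3.2, 13.6]
opening: 0.0127
```

Call:
{"method": "servo_tool", "body": {"targets": [[1, [0, 0, 3], 0], [1, [4, 0, 3], 0], [1, [4, 0, 0.6], 0], [1, [4, 0, 0.2], 0], [1, [4, 0, 0], 0], [1, [4, 0, 0], 0]]}}

```text
t: 24.32
eef_pos: [0.5088, -0.4073, 0.1254]
ee_rot: [2.128, 2.306, 0.003]
wrist_force: [4.6, 3.2, 10.3]
opening: 0.0006
```

Call:
{"method": "servo_tool", "body": {"targets": [[0.5, [0, 0, 4], 0], [0.2, [0, 0, 8], 0], [0, [0, 2, 12], 0], [0, [0, 6, 15], 0], [0, [0, 10, 18], 0], [0, [1, 14, 20], 0], [0, [2, 18, 20], 0], [0, [2, 22, 20], 0], [0, [2, 26, 20], 0], [0, [2, 30, 20], 0], [0, [2, 34, 20], 0], [0, [2, 38, 20], 0]]}}

```text
t: 25.32
eef_pos: [0.5257, -0.0367, 0.3227]
ee_rot: [-2.131, -2.307, 0.001]
wrist_force: [0.8, 1.0, -0.1]
opening: 0.0757
```

Call:
{"method": "servo_tool", "body": {"targets": [[0, [1, 4, 0], 0], [0, [1, 8, 0], 0], [0, [1, 12, 0], 0], [0, [1, 16, 0], 0], [0, [1, 20, 0], 0], [0, [1, 24, 0], 0], [0, [1, 26, 0], 0], [0, [1, 26, 0], 0], [0, [1, 26, 0], 0]]}}

```text
t: 26.07
eef_pos: [0.5359, 0.2223, 0.3222]
ee_rot: [-2.128, -2.31, 0.002]
wrist_force: [-0.4, -0.4, -0.2]
opening: 0.0929
```

Run:
```python
from s import *
c,s=snap('wrist','w15'); print(tcp()[:2],s['opening'])
```

```text
(array([0.53616216, 0.22115774, 0.32230205]), np.float64(94.6146541861717)) 0.09286461990447724
```

View pics/w15.png

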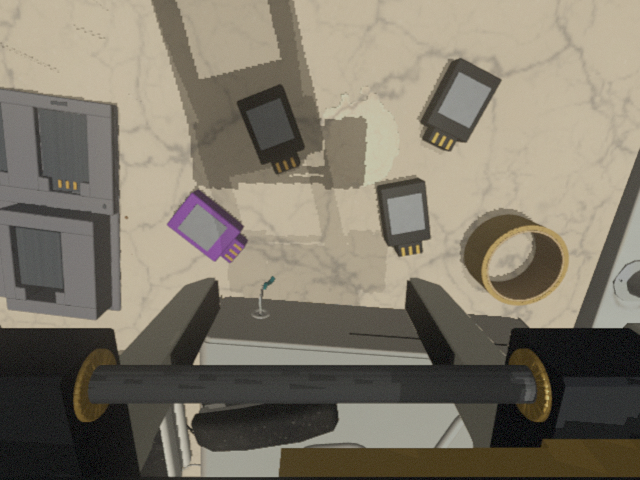

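Run:
```python
import cv2,numpy as np
im=cv2.imread('pics/w15.png')
C=[cv2.resize(im[y:y+110,x:x+90],None,fx=4.4,fy=5,interpolation=cv2.INTER_CUBIC) for x,y in [(230,75),(365,160)]]
cv2.imwrite('pics/w15a.png',np.hstack(C))
cv2.imwrite('pics/w15b.png',cv2.resize(im[50:160,410:520],None,fx=5,fy=5,interpolation=cv2.INTER_CUBIC))
```

```text
(no output)
```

View pics/w15a.png

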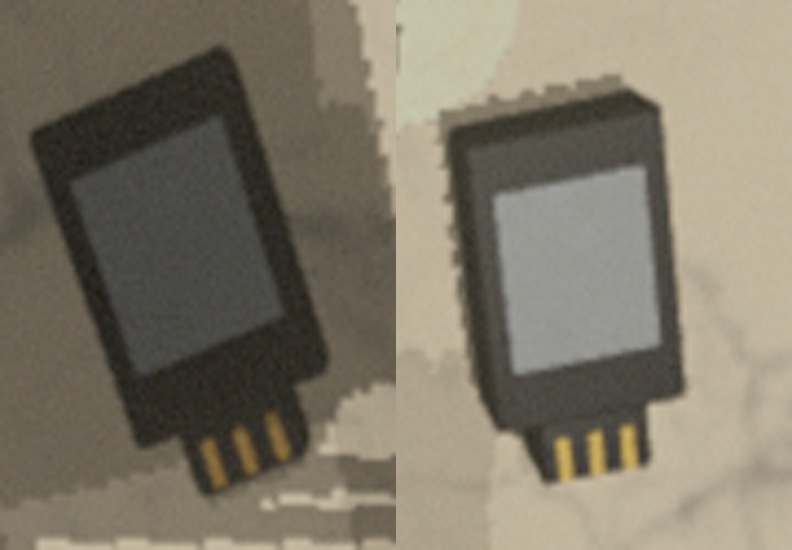

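View pics/w15b.png

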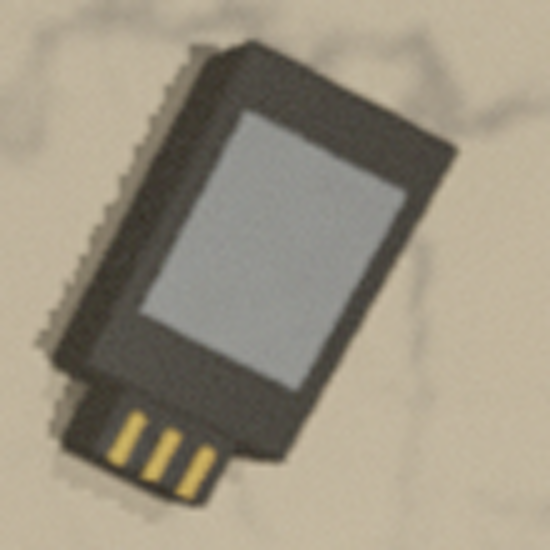

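```bash
cat > pk2.py <<'E'
from pk import *
d=load('w15')
f=lambda L,s,o:(np.array(L,float)+.5)/s-.5+o
m=np.c_[LAB,np.full(4,.024)]
for n,uv in dict(c=f([[70,180],[220,117],[285,316],[143,375]],[4.4,5],[230,75]),a=f([[98,195],[248,167],[264,345],[118,375]],[4.4,5],[365,160]),b=f([[245,110],[407,190],[298,390],[140,312]],[5,5],[410,50])).items():
    p,e=fit(d,m,uv,(.48,.25,0)); print(n,p,np.degrees(p[2]),np.round(e,1).tolist())
E
python3 pk2.py
```

```text
c [0.4661 0.1778 0.4268] 24.45267937496785 [[-0.5, 0.3], [0.9, -0.8], [0.7, -0.2], [-1.6, 0.9]]
a [0.5461 0.3251 0.262 ] 15.011101514715856 [[-0.7, 0.1], [0.8, -0.6], [0.6, 0.3], [-0.7, 0.2]]
b [ 0.4282  0.3588 -0.3335] -19.107412683744865 [[-0.6, -0.6], [0.6, 0.4], [0.6, 0.3], [-0.6, -0.1]]
```

```bash
cat >> chg.py <<'E'
print('--- free dz, camera tilt')
def f2(q):
    m=mod(q[:6]); m[:,2]+=q[6]; return (proj(d,m)-uv).ravel()
o=least_squares(f2,[*q,0],loss='soft_l1',x_scale=[.01,.01,.01,1,.01,.01,.01]); print(o.x, o.cost, (f(q)**2).sum())
E
python3 chg.py | tail -2
cat >> hh.py <<'E'
def g(q):
    c_,s_=np.cos(q[2]),np.sin(q[2]); Q=m.copy(); Q[:,0]=q[0]+c_*m[:,0]-s_*m[:,1]; Q[:,1]=q[1]+s_*m[:,0]+c_*m[:,1]; Q[:,2]+=q[3]
    return (proj(d,Q)-np.array(U)).ravel()
o=least_squares(g,[*p,0],loss='soft_l1'); print('hh dz',o.x)
E
python3 hh.py | tail -1
```

```text
--- free dz, camera tilt
[ 0.5004 -0.1239 -0.056  28.1012  0.12    0.0659 -0.0013] 9.587393926824454 29.41835325843331
hh dz [ 0.4863 -0.4061  0.0809 -0.0056]
```

Call:
{"method": "servo_tool", "body": {"targets": [[0, [-4, -2.5, -2], 7], [0, [-7.5, -4.5, -5], 14], [0, [-7.5, -4.5, -9], 20], [0, [-7.5, -4.5, -13], 20], [0, [-7.5, -4.5, -17], 20], [0, [-7.5, -4.5, -20], 20], [0, [-7.5, -4.5, -22], 20], [0, [-7.5, -4.5, -22.6], 20], [0, [-7.5, -4.5, -22.6], 20], [0.3, [-7.5, -4.5, -22.6], 20], [1, [-7.5, -4.5, -22.6], 20], [1, [-7.5, -4.5, -22.6], 20]], "grip_force": 40}}

```text
t: 27.12
eef_pos: [0.4631, 0.1766, 0.099]
ee_rot: [1.697, 2.641, 0.005]
wrist_force: [-0.5, 0.1, -0.3]
opening: 0.0774
```

Call:
{"method": "servo_tool", "body": {"targets": [[1, [0, 0, 0], 0], [1, [0, 0, 0], 0], [1, [0, 0, 0], 0], [1, [0, 0, 0], 0], [1, [0, 0, 0], 0], [1, [0, 0, 0], 0]]}}

```text
t: 27.62
eef_pos: [0.4616, 0.1764, 0.0969]
ee_rot: [1.698, 2.643, 0.0]
wrist_force: [-0.7, 0.1, 3.1]
opening: 0.0475
```

Run:
```python
from s import *
c,s=snap('wrist','w16'); print(tcp()[:2],s['opening'],s['wrist_force'])
```

```text
(array([0.46157455, 0.17642086, 0.09690773]), np.float64(114.56376945450937)) 0.04748251284462856 [-0.65622465  0.14519639  3.1134431 ]
```

View pics/w16.png

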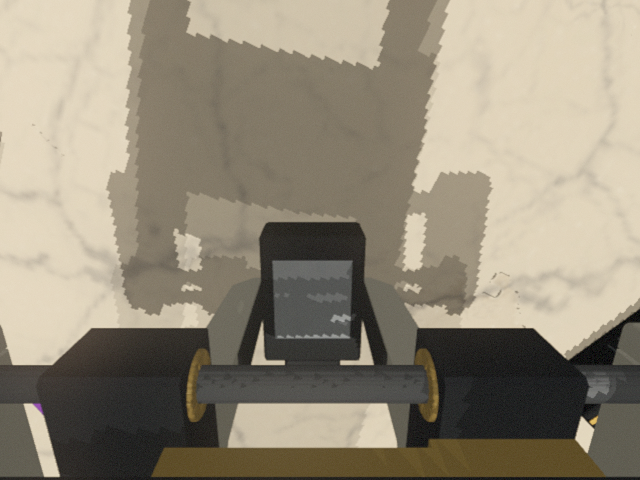

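Call:
{"method": "servo_tool", "body": {"targets": [[1, [0, 0, 3], 0], [1, [0, 0, 7], -6], [1, [1, -4, 9], -13], [1, [2, -8, 9], -20], [1, [3, -12, 9], -27], [1, [3.9, -16, 8], -27.8], [1, [3.9, -20, 7], -27.8], [1, [3.9, -21.6, 6.3], -27.8], [1, [3.9, -21.6, 6.3], -27.8], [1, [3.9, -21.6, 6.3], -27.8], [1, [3.9, -21.6, 6.3], -27.8]]}}

```text
t: 28.58
eef_pos: [0.5003, -0.0391, 0.1596]
ee_rot: [-2.283, -2.157, -0.0]
wrist_force: [-0.7, 0.8, -1.2]
opening: 0.0475
```

```bash
cat >> s.py <<'E'
def hand(f):
    c,s=snap('wrist',f); print(tcp()[:2],s['opening'],np.round(s['wrist_force'],1))
    cv2.imwrite(f'pics/{f}a.png',cv2.resize(c['image'][170:380,210:420],None,fx=3.5,fy=2.8,interpolation=cv2.INTER_CUBIC))
E
python3 -c "
from s import *
hand('w17')"
```

```text
(array([ 0.50054679, -0.03867737,  0.15984866]), np.float64(86.80052067446545)) 0.04749015304551259 [-0.7  0.8 -1.2]
```

View pics/w17a.png

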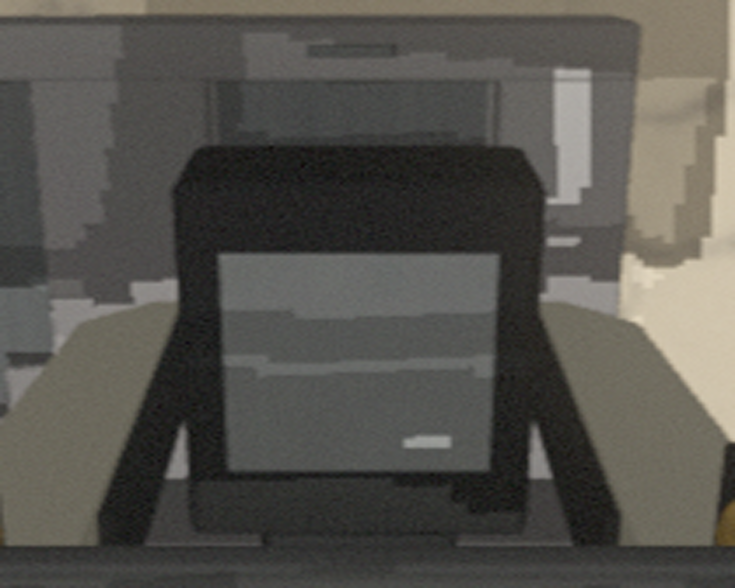

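View pics/w17.png

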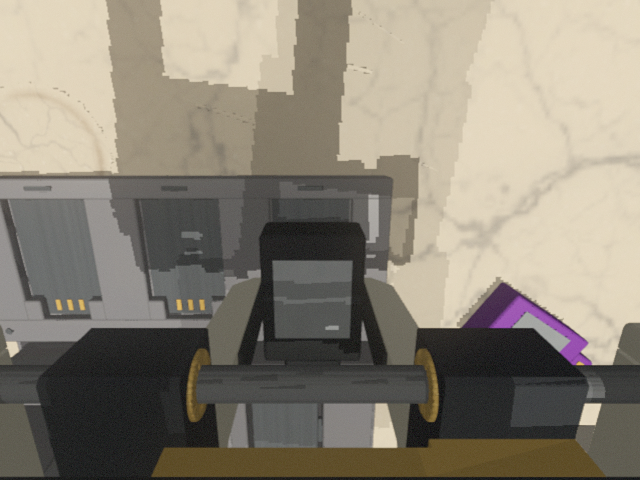

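```bash
cat > inh.py <<'E'
from pk import *
def rep(f,lab,rearR,rim,zr=.017):
    d=load(f); s=d['state']; Rm=R.from_rotvec(s['ee_rot']).as_matrix(); t=np.array(s['eef_pos'])
    c=lambda L:(np.array(L,float)+.5)/[3.5,2.8]-.5+[210,170]
    obj=[[*p,.024] for p in LAB]+[[-.04,-.024,.024],[-.04,.024,.024]]
    G,e=pnp(d,obj,c(list(lab)+list(rearR))); W=np.eye(4);W[:3,:3]=Rm;W[:3,3]=t
    H=np.linalg.inv(W)@G; print('res',np.abs(e).max(),'pack in tool',H[:3,3],'nose-down',H[2,0],'yaw',H[0,0],'roll',H[2,1])
    P=p2w(d,c(rim),zr); q=(P-t)@Rm; ctr=np.array([q[:,0].mean(),q[:,1].mean()+.042]); print('pocket centre in tool',ctr,'width',q[1,0]-q[0,0],'yaw',(q[1,1]-q[0,1])/.05)
    e_=ctr-H[:2,3]; print('shift tool',e_,'world cm',100*(Rm[:2,:2]@e_))
E
python3 - <<'E'
from inh import *
rep('w17',[[218,253],[500,253],[491,470],[228,470]],[[174,190],[545,190]],[[208,78],[499,78]])
E
```

```text
res 1.0924051318414172 pack in tool [0.0002 0.0067 0.1011] nose-down -0.006706458433523417 yaw 0.0006004278307702456 roll -0.0025520417052436483
pocket centre in tool [-0.0008  0.0037] width 0.051612485457715025 yaw 0.0003680511713838319
shift tool [-0.001 -0.003] world cm [-0.3008 -0.0835]
```

Call:
{"method": "servo_tool", "body": {"targets": [[1, [-0.22, -0.1, -2], 0], [1, [-0.22, -0.1, -3.5], 0], [1, [-0.22, -0.1, -4.3], 0], [1, [-0.22, -0.1, -4.7], 0], [1, [-0.22, -0.1, -4.9], 0], [1, [-0.22, -0.1, -4.9], 0]]}}

```text
t: 29.13
eef_pos: [0.4988, -0.0397, 0.1115]
ee_rot: [2.282, 2.159, 0.001]
wrist_force: [-1.5, 1.6, 2.9]
opening: 0.0476
```

Call:
{"method": "servo_tool", "body": {"targets": [[1, [0, 0, -0.2], 0], [1, [0, 0, -0.4], 0], [1, [0, 0, -0.4], 0]]}}

```text
t: 29.38
eef_pos: [0.4997, -0.04, 0.11]
ee_rot: [2.281, 2.158, 0.003]
wrist_force: [-9.8, 3.6, 23.9]
opening: 0.0476
```

```bash
python3 -c "
from s import *
hand('w18')"
```

```text
(array([ 0.49970143, -0.04002808,  0.10998408]), np.float64(86.81256372533441)) 0.047646350717442644 [-9.8  3.6 23.9]
```

View pics/w18a.png

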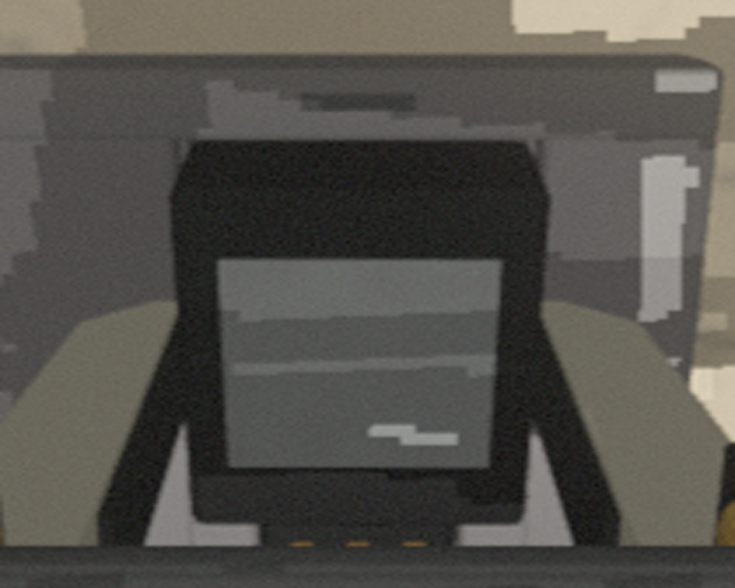

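Call:
{"method": "servo_tool", "body": {"targets": [[1, [0, 0, 0.6], 0], [1, [0.2, 0.05, 0.8], 0], [1, [0.25, 0.05, 0.6], 0], [1, [0.25, 0.05, 0.4], 0], [1, [0.25, 0.05, 0.2], 0], [1, [0.25, 0.05, 0.1], 0], [1, [0.25, 0.05, 0.1], 0]]}}

```text
t: 30.02
eef_pos: [0.5004, -0.0401, 0.1074]
ee_rot: [-2.283, -2.157, 0.001]
wrist_force: [-2.9, 0.1, 7.2]
opening: 0.0474
```

```bash
python3 -c "
from s import *
hand('w19')"
```

```text
(array([ 0.50042845, -0.04008698,  0.10741966]), np.float64(86.7590804104008)) 0.04738643390989508 [-2.9  0.1  7.2]
```

View pics/w19a.png

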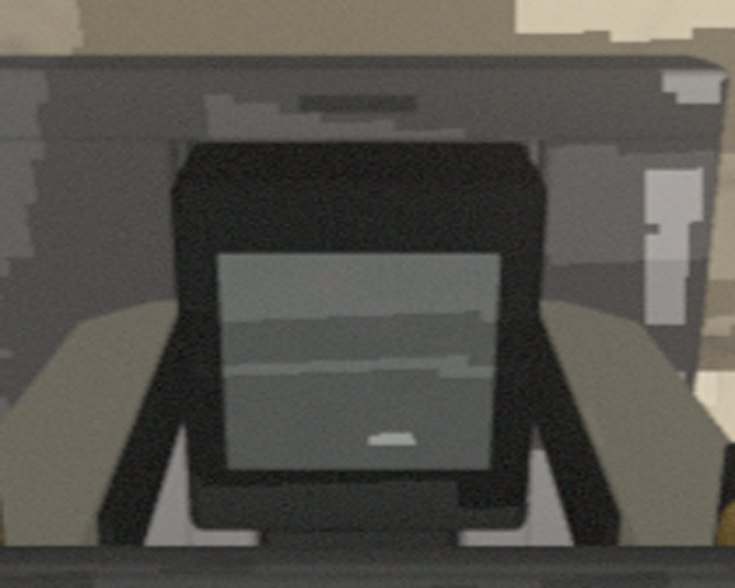

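Call:
{"method": "servo_tool", "body": {"targets": [[0.4, [0, 0, 0], 0], [0.35, [0, 0, 0], 0], [0.35, [0, 0, 0], 0], [0.35, [0, 0, 0], 0], [0.35, [0, 0, 2], 0], [0.8, [0, 0, 4], 0], [1, [-1.8, 0, 4], 0], [1, [-1.8, 0, 4], 0], [1, [-1.8, 0, 2.5], 0], [1, [-1.8, 0, 1.5], 0], [1, [-1.8, 0, 1.0], 0], [1, [-1.8, 0, 0.8], 0]]}}

```text
t: 31.07
eef_pos: [0.484, -0.0404, 0.1182]
ee_rot: [2.283, 2.157, 0.001]
wrist_force: [-13.9, 0.7, 47.7]
opening: 0.0186
```

Call:
{"method": "servo_tool", "body": {"targets": [[1, [0, 0, -0.1], 0], [1, [0, 0, -0.3], 0], [1, [0, 0, -0.3], 0]]}}

```text
t: 31.32
eef_pos: [0.4867, -0.0409, 0.1182]
ee_rot: [2.279, 2.154, 0.007]
wrist_force: [-9.6, -1.8, 44.3]
opening: 0.0021
```

Call:
{"method": "servo_tool", "body": {"targets": [[1, [0, 0, 2], 0], [0.8, [0, 0, 6], 0], [0.5, [4, 4, 10], 0], [0.3, [8, 8, 12], 0], [0, [8, 12, 14], 0], [0, [8, 16, 16], 5], [0, [8, 20, 18], 12], [0, [8, 24, 19], 18], [0, [8, 26, 19], 18], [0, [8, 26, 19], 18], [0, [8, 26, 19], 18], [0, [8, 26, 19], 18]]}}

```text
t: 32.32
eef_pos: [0.5626, 0.2212, 0.3016]
ee_rot: [-1.914, -2.49, 0.002]
wrist_force: [0.1, -0.4, -0.3]
opening: 0.0691
```

```bash
python3 -c "
from s import *
c,s=snap('wrist','w20'); print(tcp()[:2],s['opening'])"
```

```text
(array([0.56252704, 0.21987397, 0.30117217]), np.float64(104.82028308670544)) 0.06912654802905026
```

View pics/w20.png

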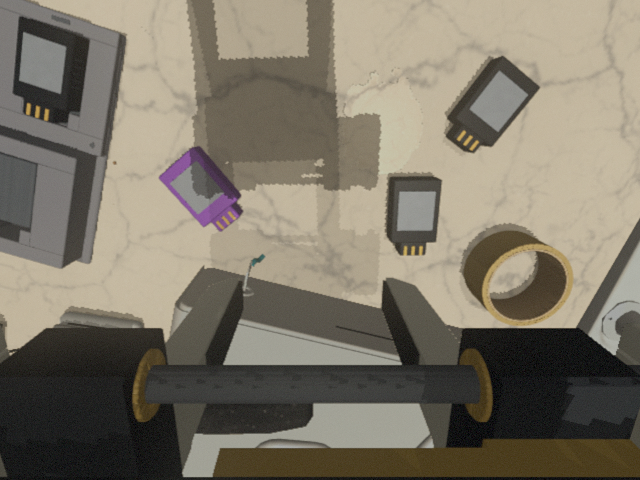

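Call:
{"method": "servo_tool", "body": {"targets": [[0.2, [-1, 4, -3], 0], [0.2, [-2.1, 8, -6], 0], [0.2, [-2.1, 10.4, -9], 0], [0.2, [-2.1, 10.4, -13], 0], [0.2, [-2.1, 10.4, -17], 0], [0.2, [-2.1, 10.4, -19], 0], [0.2, [-2.1, 10.4, -20], 0], [0.2, [-2.1, 10.4, -20.4], 0], [0.2, [-2.1, 10.4, -20.4], 0], [1, [-2.1, 10.4, -20.4], 0], [1, [-2.1, 10.4, -20.4], 0], [1, [-2.1, 10.4, -20.4], 0]]}}

```text
t: 33.37
eef_pos: [0.5434, 0.3243, 0.1014]
ee_rot: [1.917, 2.486, 0.006]
wrist_force: [0.5, 0.0, -0.1]
opening: 0.059
```

Call:
{"method": "servo_tool", "body": {"targets": [[1, [0, 0, 0], 0], [1, [0, 0, 0], 0], [1, [0, 0, 0], 0], [1, [0, 0, 0], 0]]}}

```text
t: 33.7
eef_pos: [0.5425, 0.3242, 0.1001]
ee_rot: [1.917, 2.488, 0.003]
wrist_force: [-0.2, -1.1, 6.9]
opening: 0.0475
```

```bash
python3 -c "
from s import *
hand('w21')"
```

```text
(array([0.54250654, 0.32418756, 0.10011184]), np.float64(104.7653154070314)) 0.04746393183006641 [-0.2 -1.1  6.9]
```

View pics/w21a.png

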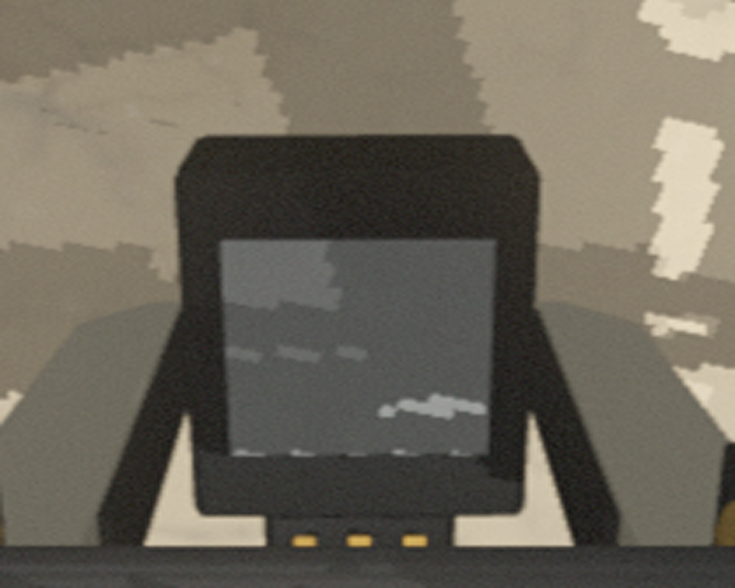

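Call:
{"method": "servo_tool", "body": {"targets": [[1, [0, 0, 4], 0], [1, [0, -2, 8], 0], [1, [-1, -6, 10], -4], [1, [-1, -10, 10], -8], [1, [-2, -14, 10], -12], [1, [-2, -18, 10], -16], [1, [-3, -22, 10], -18], [1, [-3, -26, 10], -18], [1, [-4, -30, 10], -18], [1, [-4.5, -34, 10], -18], [1, [-4.5, -38, 10], -18], [1, [-4.5, -42, 8], -18]]}}

```text
t: 34.75
eef_pos: [0.4983, -0.0961, 0.1839]
ee_rot: [2.279, 2.154, 0.005]
wrist_force: [1.0, 0.2, -0.6]
opening: 0.0475
```

Call:
{"method": "servo_tool", "body": {"targets": [[1, [0, -2.8, -1.5], 0], [1, [0, -2.8, -1.5], 0], [1, [0, -2.8, -1.5], 0], [1, [0, -2.8, -1.5], 0]]}}

```text
t: 35.08
eef_pos: [0.4967, -0.1211, 0.1651]
ee_rot: [-2.284, -2.157, -0.0]
wrist_force: [-0.4, 0.6, -0.8]
opening: 0.0477
```

```bash
python3 -c "
from s import *
hand('w22')"
```

```text
(array([ 0.49702188, -0.12071929,  0.16548359]), np.float64(86.78614117979127)) 0.047685230653611244 [-0.4  0.6 -0.8]
```

View pics/w22a.png

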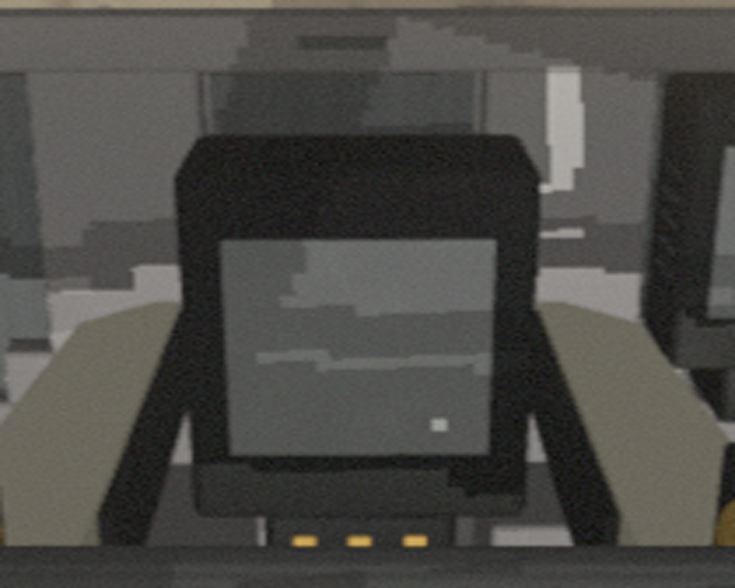

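Run:
```python
from inh import *
rep('w22',[[220,240],[496,239],[490,455],[231,456]],[[176,180],[540,180]],[[202,70],[482,70]])
```

```text
res 1.6061717930529085 pack in tool [0.0004 0.0061 0.1048] nose-down -0.012758801469620324 yaw 0.006597369025266577 roll -0.008931673178942844
pocket centre in tool [-0.0029  0.003 ] width 0.05075937499596171 yaw 0.00033872174570098723
shift tool [-0.0033 -0.0031] world cm [-0.3302 -0.3109]
```

Call:
{"method": "servo_tool", "body": {"targets": [[1, [0.03, -0.35, 0], 0], [1, [0.03, -0.35, -2], 0], [1, [0.03, -0.35, -3.5], 0], [1, [0.03, -0.35, -4.3], 0], [1, [0.03, -0.35, -4.8], 0], [1, [0.03, -0.35, -5], 0], [1, [0.03, -0.35, -5], 0]]}}

```text
t: 35.72
eef_pos: [0.4972, -0.1246, 0.1152]
ee_rot: [2.283, 2.158, 0.0]
wrist_force: [-0.2, 0.2, -0.6]
opening: 0.0473
```

Call:
{"method": "servo_tool", "body": {"targets": [[1, [0, 0, -0.2], 0], [1, [0, 0, -0.4], 0], [1, [0, 0, -0.4], 0]]}}

```text
t: 35.97
eef_pos: [0.4973, -0.125, 0.1112]
ee_rot: [2.283, 2.157, 0.0]
wrist_force: [-0.0, -0.0, -1.4]
opening: 0.0473
```

```bash
python3 -c "
from s import *
hand('w23')"
```

```text
(array([ 0.49720068, -0.12499425,  0.11127748]), np.float64(86.75342024191204)) 0.04727720171856991 [-0.  -0.  -1.4]
```

View pics/w23a.png

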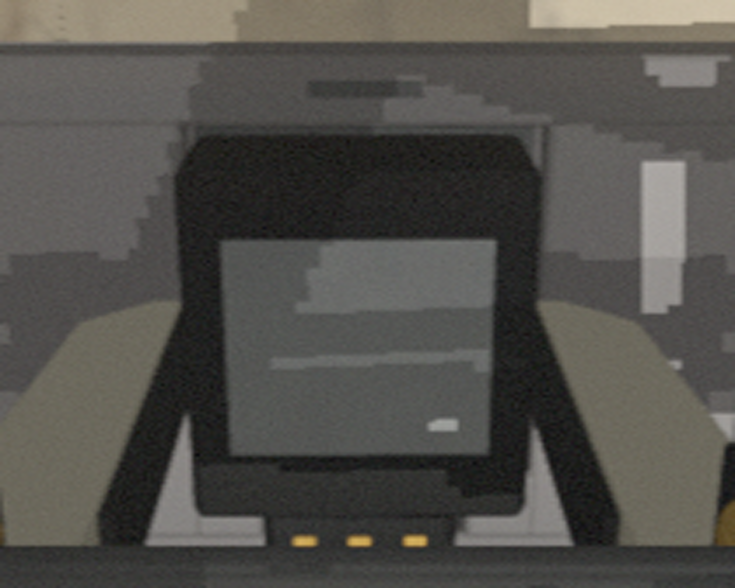

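No contact yet, and the pack is inside the rim. Lower 3 mm more.

Call:
{"method": "servo_tool", "body": {"targets": [[1, [0, 0.05, -0.15], 0], [1, [0, 0.05, -0.3], 0], [1, [0, 0.05, -0.3], 0]]}}

```text
t: 36.27
eef_pos: [0.4975, -0.1247, 0.11]
ee_rot: [2.283, 2.157, 0.0]
wrist_force: [-9.8, 2.3, 18.3]
opening: 0.047
```

Call:
{"method": "servo_tool", "body": {"targets": [[1, [0, 0, 0.15], 0], [0.4, [0, 0, 0.15], 0], [0.35, [0, 0, 0.15], 0], [0.35, [0, 0, 0.15], 0], [0.35, [0, 0, 0.15], 0], [0.35, [0, 0, 2.5], 0], [0.8, [0, 0, 4], 0], [1, [-1.8, 0, 4], 0], [1, [-1.8, 0, 4], 0], [1, [-1.8, 0, 2.5], 0], [1, [-1.8, 0, 1.7], 0], [1, [-1.8, 0, 1.2], 0]]}}

```text
t: 37.27
eef_pos: [0.4782, -0.124, 0.1182]
ee_rot: [-2.282, -2.156, 0.002]
wrist_force: [-2.4, -0.2, 48.5]
opening: 0.0253
```

Call:
{"method": "servo_tool", "body": {"targets": [[1, [0, 0, -0.05], 0], [1, [0, 0, -0.1], 0], [1, [0, 0, -0.1], 0]]}}

```text
t: 37.52
eef_pos: [0.479, -0.1243, 0.1185]
ee_rot: [-2.283, -2.157, 0.001]
wrist_force: [0.7, -0.5, -0.2]
opening: 0.005
```

Call:
{"method": "servo_tool", "body": {"targets": [[0.8, [0, 0, 4], 0], [0.5, [0, 2, 8], 0], [0.2, [0, 6, 12], 0], [0.2, [0, 10, 13], -4], [0.2, [0, 14, 13], -8], [0.2, [0, 18, 13], -12], [0.2, [0, 22, 13], -15.8], [0.2, [0, 26, 13], -15.8], [0.2, [0, 30, 13], -15.8], [0.2, [0, 34, 13], -15.8], [0.2, [0, 38, 13], -15.8], [0.2, [0, 42, 13], -15.8]]}}

```text
t: 38.52
eef_pos: [0.4785, 0.2967, 0.2488]
ee_rot: [-2.558, -1.824, 0.0]
wrist_force: [1.1, -0.3, 0.4]
opening: 0.0738
```

Call:
{"method": "servo_tool", "body": {"targets": [[0.1, [0, 4, 0], 0], [0.1, [0, 7, 0], 0], [0.1, [0, 7, 0], 0], [0.1, [0, 7, 0], 0]]}}

```text
t: 38.85
eef_pos: [0.4784, 0.3659, 0.2482]
ee_rot: [2.556, 1.827, -0.002]
wrist_force: [-0.6, -0.9, -0.3]
opening: 0.0834
```

```bash
python3 -c "
from s import *
c,s=snap('wrist','w24'); print(tcp()[:2],s['opening'])
snap('top','t24')
im=cv2.imread('pics/t24.png'); cv2.imwrite('pics/t24a.png',cv2.resize(im[185:285,280:460],None,fx=4.4,fy=4.4,interpolation=cv2.INTER_CUBIC))"
```

```text
(array([0.47867959, 0.36468204, 0.24825672]), np.float64(71.04107372285499)) 0.0834050464584638
```

View pics/w24.png

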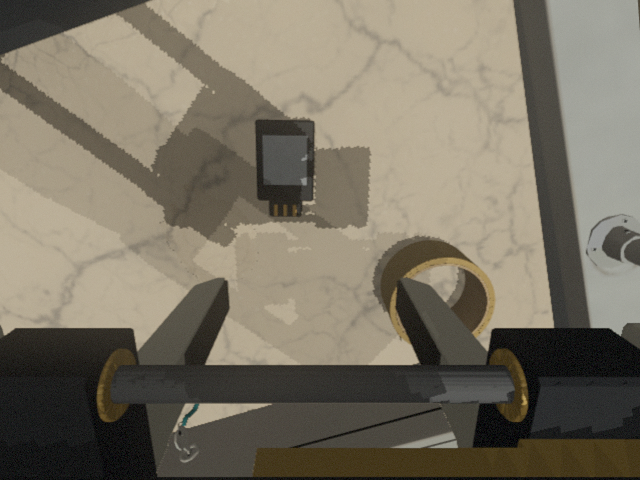

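View pics/t24a.png

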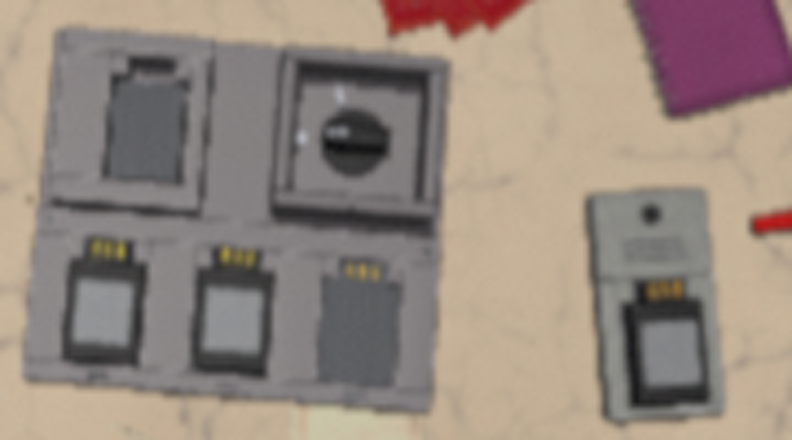

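Run:
```python
from pk import *
im=cv2.imread('pics/w24.png'); cv2.imwrite('pics/w24a.png',cv2.resize(im[105:225,240:330],None,fx=5,fy=5,interpolation=cv2.INTER_CUBIC))
```

View pics/w24a.png

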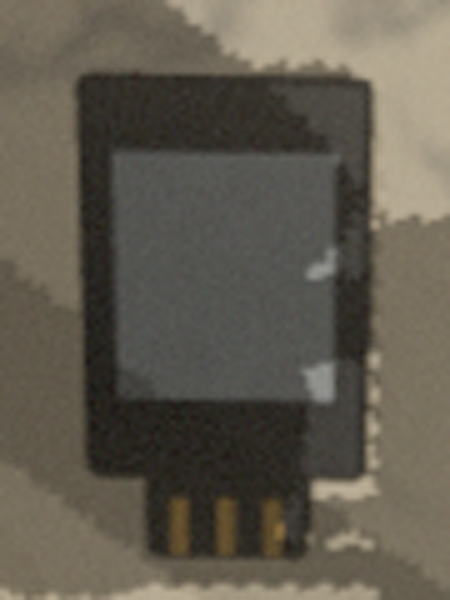

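Run:
```python
from pk import *
d=load('w24'); m=np.r_[np.c_[LAB,np.full(4,.024)],[[-.04,-.024,.024],[-.04,.024,.024],[.026,-.024,.024],[.026,.024,.024]]]
uv=(np.array([[112,152],[337,152],[335,402],[117,400],[80,75],[370,82],[90,475],[363,476]],float)+.5)/5-.5+[240,105]
p,e=fit(d,m,uv,(.43,.35,-.3)); print(p,np.degrees(p[2]),np.round(e,1).tolist())
x=np.array([np.cos(p[2]),np.sin(p[2])]); print('TCP target',p[:2]-.005*x,'yaw',90+np.degrees(p[2]))
```

```text
[ 0.4284  0.3587 -0.3428] -19.638207773800637 [[-0.8, -0.4], [0.7, 0.3], [0.6, 0.2], [-0.4, -0.0], [-1.4, -0.6], [0.9, -1.1], [-0.8, 0.9], [1.1, 1.5]]
TCP target [0.4237 0.3604] yaw 70.36179222619936
```

Call:
{"method": "servo_tool", "body": {"targets": [[0.2, [-3, -0.2, -1], -0.7], [0.2, [-5.5, -0.4, -4], -0.7], [0.2, [-5.5, -0.4, -8], -0.7], [0.2, [-5.5, -0.4, -11.5], -0.7], [0.2, [-5.5, -0.4, -14], -0.7], [0.2, [-5.5, -0.4, -15], -0.7], [0.2, [-5.5, -0.4, -15.1], -0.7], [0.2, [-5.5, -0.4, -15.1], -0.7], [1, [-5.5, -0.4, -15.1], -0.7], [1, [-5.5, -0.4, -15.1], -0.7], [1, [-5.5, -0.4, -15.1], -0.7], [1, [-5.5, -0.4, -15.1], -0.7]]}}

```text
t: 39.95
eef_pos: [0.4248, 0.361, 0.0995]
ee_rot: [2.569, 1.808, 0.004]
wrist_force: [-0.2, -0.2, 0.9]
opening: 0.0521
```

Call:
{"method": "servo_tool", "body": {"targets": [[1, [0, 0, 0], 0], [1, [0, 0, 0], 0], [1, [0, 0, 0], 0], [1, [0, 0, 0], 0]]}}

```text
t: 40.28
eef_pos: [0.4246, 0.3609, 0.0991]
ee_rot: [2.569, 1.808, 0.002]
wrist_force: [-0.4, 0.2, 6.3]
opening: 0.0471
```

```bash
python3 -c "
from s import *
hand('w25')"
```

```text
(array([0.42455604, 0.36084992, 0.09903388]), np.float64(70.26672157483192)) 0.047140952194835876 [-0.4  0.2  6.3]
```

View pics/w25a.png

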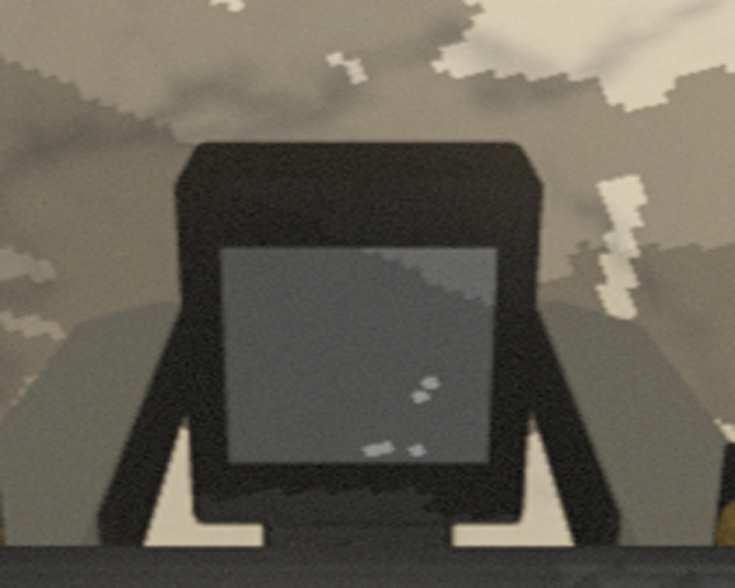

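Call:
{"method": "servo_tool", "body": {"targets": [[1, [0, 0, 4], 0], [1, [0, -2, 8], 0], [1, [1, -6, 10], 4], [1, [2, -10, 10], 8], [1, [3, -14, 10], 12], [1, [4, -18, 10], 16.5], [1, [5, -22, 10], 16.5], [1, [6, -26, 10], 16.5], [1, [6.7, -30, 10], 16.5], [1, [6.7, -34, 10], 16.5], [1, [6.7, -38, 10], 16.5], [1, [6.7, -42, 10], 16.5]]}}

```text
t: 41.33
eef_pos: [0.4905, -0.0615, 0.1979]
ee_rot: [-2.283, -2.158, 0.0]
wrist_force: [0.7, -0.0, -0.9]
opening: 0.048
```

Call:
{"method": "servo_tool", "body": {"targets": [[1, [0, -4, 0], 0], [1, [0, -8, 0], 0], [1, [0, -12, -1], 0], [1, [0, -14.9, -3], 0], [1, [0, -14.9, -3.5], 0], [1, [0, -14.9, -3.5], 0], [1, [0, -14.9, -3.5], 0]]}}

```text
t: 41.92
eef_pos: [0.4905, -0.208, 0.1624]
ee_rot: [-2.282, -2.156, 0.0]
wrist_force: [-0.3, 0.2, -1.0]
opening: 0.0475
```

```bash
python3 -c "
from s import *
hand('w26')"
```

```text
(array([ 0.49109585, -0.20770014,  0.16315608]), np.float64(86.78634326613383)) 0.04749955134531152 [-0.3  0.2 -1. ]
```

View pics/w26a.png

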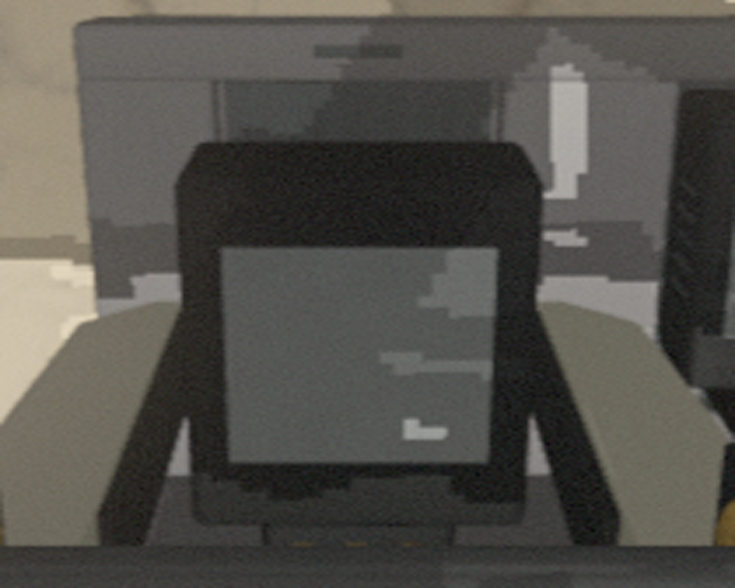

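Call:
{"method": "servo_tool", "body": {"targets": [[1, [0.08, -0.06, -2], 0], [1, [0.08, -0.06, -3.5], 0], [1, [0.08, -0.06, -4.3], 0], [1, [0.08, -0.06, -4.8], 0], [1, [0.08, -0.06, -4.9], 0], [1, [0.08, -0.06, -4.9], 0]]}}

```text
t: 42.47
eef_pos: [0.4922, -0.2087, 0.1145]
ee_rot: [2.282, 2.158, 0.0]
wrist_force: [0.5, 0.5, -0.7]
opening: 0.0476
```

Call:
{"method": "servo_tool", "body": {"targets": [[1, [0, 0, -0.2], 0], [1, [0, 0, -0.4], 0], [1, [0, 0, -0.4], 0], [1, [0, 0, -0.4], 0]]}}

```text
t: 42.8
eef_pos: [0.4919, -0.2093, 0.1103]
ee_rot: [2.283, 2.157, 0.0]
wrist_force: [-0.2, -0.2, -1.5]
opening: 0.0473
```

```bash
python3 -c "
from s import *
hand('w27')"
```

```text
(array([ 0.49193325, -0.2092694 ,  0.11024619]), np.float64(86.750866210672)) 0.047339763520171795 [-0.2 -0.2 -1.5]
```

View pics/w27a.png

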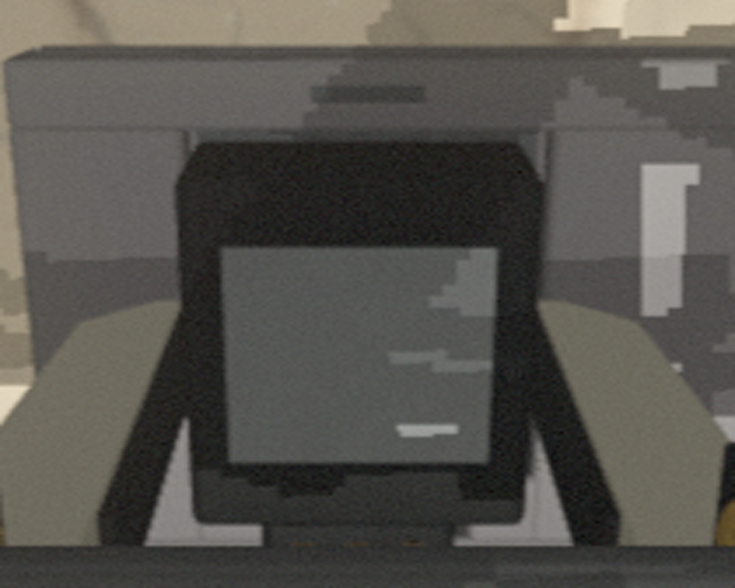

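Call:
{"method": "servo_tool", "body": {"targets": [[1, [0, 0.05, -0.1], 0], [1, [0, 0.05, -0.15], 0], [1, [0, 0.05, -0.15], 0], [0.4, [0, 0.05, -0.1], 0], [0.35, [0, 0.05, -0.1], 0], [0.35, [0, 0.05, -0.1], 0], [0.35, [0, 0.05, -0.1], 0], [0.35, [0, 0.05, 2], 0], [0.35, [0, 0.05, 5], 0], [1, [0, 0.05, 5], 0], [1, [0, 0.05, 5], 0], [1, [0, 0.05, 5], 0]]}}

```text
t: 43.85
eef_pos: [0.4918, -0.2086, 0.1598]
ee_rot: [2.283, 2.158, 0.0]
wrist_force: [-0.1, 0.5, -0.7]
opening: 0.0447
```

Call:
{"method": "servo_tool", "body": {"targets": [[1, [-1.3, 0, 0], 0], [1, [-1.3, 0, 0], 0], [1, [-1.3, 0, -2], 0], [1, [-1.3, 0, -3.3], 0], [1, [-1.3, 0, -3.8], 0], [1, [-1.3, 0, -4.1], 0], [1, [-1.3, 0, -4.2], 0], [1, [-1.3, 0, -4.3], 0], [1, [-1.3, 0, -4.3], 0]]}}

```text
t: 44.6
eef_pos: [0.4793, -0.2091, 0.1184]
ee_rot: [2.283, 2.157, -0.001]
wrist_force: [-5.0, 1.1, 13.5]
opening: 0.0005
```

Call:
{"method": "servo_tool", "body": {"targets": [[1, [0, 0, 2], 0], [1, [3.5, 0, 2], 0], [1, [3.5, 0, 0.5], 0], [1, [3.5, 0, 0.2], 0], [1, [3.5, 0, 0], 0], [1, [3.5, 0, 0], 0]]}}

```text
t: 45.1
eef_pos: [0.5147, -0.2085, 0.1184]
ee_rot: [2.283, 2.157, 0.002]
wrist_force: [-0.0, 3.0, 10.3]
opening: -0.0
```

Call:
{"method": "servo_tool", "body": {"targets": [[1, [0, 1, 2], 0], [1, [0.3, 5, 2], 0], [1, [0.5, 8.4, 2], 0], [1, [0.5, 8.4, 1], 0], [1, [0.5, 8.4, 0.3], 0], [1, [0.5, 8.4, 0], 0], [1, [0.5, 8.4, 0], 0]]}}

```text
t: 45.68
eef_pos: [0.5188, -0.1243, 0.1183]
ee_rot: [-2.282, -2.156, -0.001]
wrist_force: [-5.4, 8.2, 19.9]
opening: 0.0004
```

Call:
{"method": "servo_tool", "body": {"targets": [[1, [0, 1, 2], 0], [1, [0.3, 5, 2], 0], [1, [0.5, 8.4, 2], 0], [1, [0.5, 8.4, 1], 0], [1, [0.5, 8.4, 0.3], 0], [1, [0.5, 8.4, 0], 0], [1, [0.5, 8.4, 0], 0]]}}

```text
t: 46.27
eef_pos: [0.5239, -0.0411, 0.1183]
ee_rot: [-2.283, -2.156, -0.001]
wrist_force: [-9.2, 7.9, 22.6]
opening: 0.0002
```

Call:
{"method": "servo_tool", "body": {"targets": [[1, [0, 0, 4], 0], [1, [2, -4, 8], 0], [1, [4, -8, 12], 0], [1, [6, -12, 16], 0], [1, [8, -16, 20], 0], [1, [9, -18, 20], 0], [1, [9, -18, 20], 0], [1, [9, -18, 20], 0]]}}

```text
t: 46.93
eef_pos: [0.6149, -0.2281, 0.3202]
ee_rot: [2.285, 2.148, -0.0]
wrist_force: [0.9, -1.5, -0.1]
opening: 0.001
```

```bash
python3 -c "
from s import *
c,s=snap('wrist','w28'); print(tcp()[:2],s['opening'])"
```

```text
(array([ 0.6145251 , -0.22690574,  0.3190349 ]), np.float64(86.45070170197621)) 0.0009830323923820752
```

View pics/w28.png

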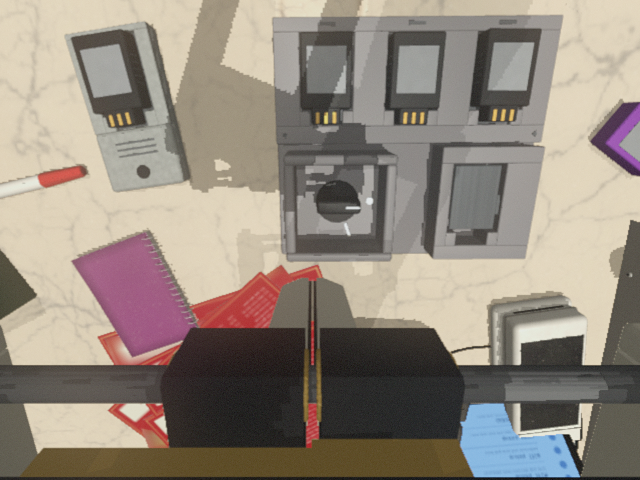

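```bash
python3 -c "
import cv2
im=cv2.imread('pics/w28.png'); cv2.imwrite('pics/w28a.png',cv2.resize(im[10:200,50:200],None,fx=4,fy=3,interpolation=cv2.INTER_CUBIC))
cv2.imwrite('pics/w28b.png',cv2.resize(im[0:150,265:570],None,fx=2.6,fy=3.5,interpolation=cv2.INTER_CUBIC))"
```

```text
(no output)
```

View pics/w28a.png

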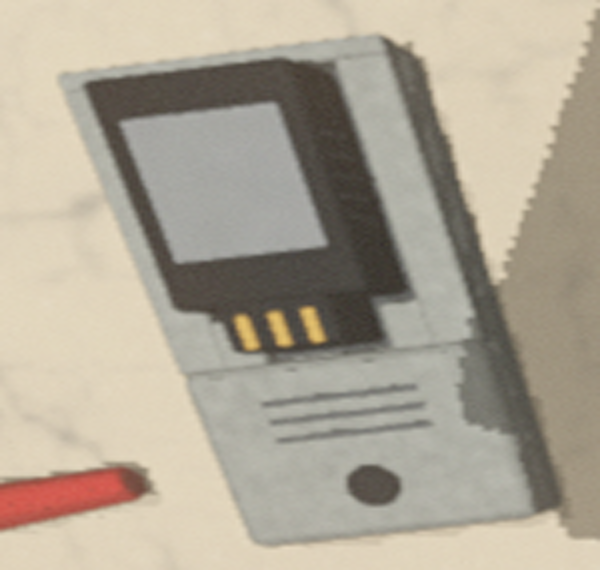

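View pics/w28b.png

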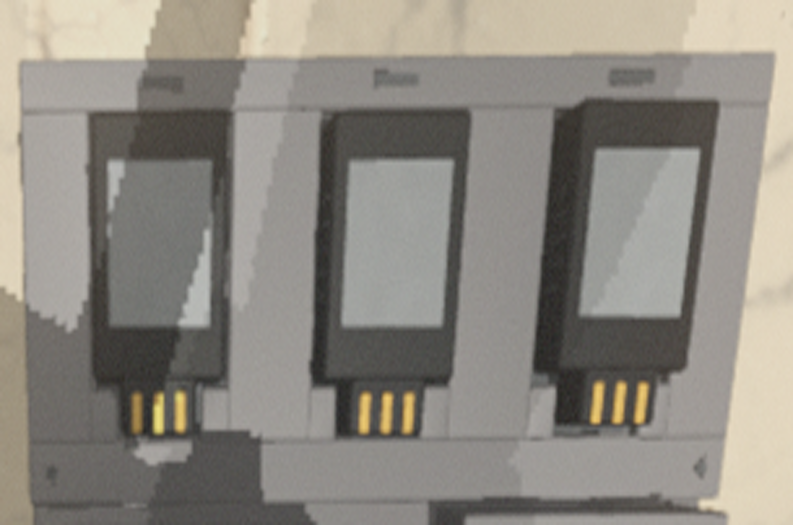

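Run:
```python
from pk import *
d=load('w28'); c=lambda L:(np.array(L,float)+.5)/[4,3]-.5+[50,10]
m=[(-.048,-.039,.024),(-.048,.039,.024),(.102,-.039,.026),(.102,.039,.026)]
p,e=fit(d,m,c([[62,76],[385,38],[252,545],[533,512]]),(.48,-.41,.2)); print(p,np.degrees(p[2]),np.round(e,1).tolist())
mm=np.c_[LAB,np.full(4,.024+.017)]
q,e=fit(d,mm,c([[120,120],[275,102],[328,245],[178,265]]),(.48,-.41,.2)); print('pack',q,np.degrees(q[2]),np.round(e,1).tolist())
dd=q[:2]-p[:2]; C,N=np.cos(p[2]),np.sin(p[2]); print('rel',C*dd[0]+N*dd[1],-N*dd[0]+C*dd[1])
for u in (-.025,.018): print(q[:2]+u*np.array([C,N]))
print(tcp()[:2])
```

```text
[ 0.4872 -0.4048  0.0774] 4.432534852585096 [[-1.0, -0.7], [0.4, -1.3], [-0.6, 2.4], [2.4, 3.1]]
pack [ 0.4859 -0.4067  0.0866] 4.962404713275045 [[-1.0, 0.4], [0.8, -0.5], [0.9, 0.2], [-0.7, -0.1]]
rel -0.001397767093858191 -0.0017357357740706244
[ 0.461  -0.4086]
[ 0.5039 -0.4053]
(array([ 0.6145, -0.2269,  0.319 ]), np.float64(86.45070170197621))
```

Call:
{"method": "servo_tool", "body": {"targets": [[0.68, [0.15, 2.4, -4], -45], [0.68, [0.15, 2.4, -8], -45], [0.68, [0.15, 2.4, -10], -45], [0.68, [0.15, 2.4, -12], -45], [0.68, [0.15, 2.4, -12], -45], [0.68, [0.15, 2.4, -12], -45], [0.68, [0.15, 2.4, -12], -60], [0.68, [0.15, 2.4, -12], -75], [0.68, [0.15, 2.4, -12], -89.5], [0.68, [0.15, 2.4, -12], -89.5], [0.68, [0.15, 2.4, -12], -89.5], [0.68, [0.15, 2.4, -12], -89.5]]}}

```text
t: 47.98
eef_pos: [0.6135, -0.1966, 0.1945]
ee_rot: [-3.14, -0.012, 0.006]
wrist_force: [0.1, -0.2, -0.3]
opening: 0.0296
```

Call:
{"method": "servo_tool", "body": {"targets": [[0.68, [0, 0, 0], -2], [0.68, [0, 0, 0], -2], [0.68, [0, 0, 0], -2]]}}

```text
t: 48.23
eef_pos: [0.614, -0.1966, 0.1952]
ee_rot: [-3.14, 0.03, 0.004]
wrist_force: [-0.5, -0.5, 0.4]
opening: 0.0301
```

```bash
python3 -c "
from s import *
c,s=snap('wrist','w29'); print(tcp()[:2],s['opening'])
cv2.imwrite('pics/w29a.png',cv2.resize(c['image'][130:330,220:420],None,fx=3,fy=3,interpolation=cv2.INTER_CUBIC))"
```

```text
(array([ 0.61429063, -0.19662539,  0.19557523]), np.float64(-1.0968108352571535)) 0.030146465177976277
```

View pics/w29a.png

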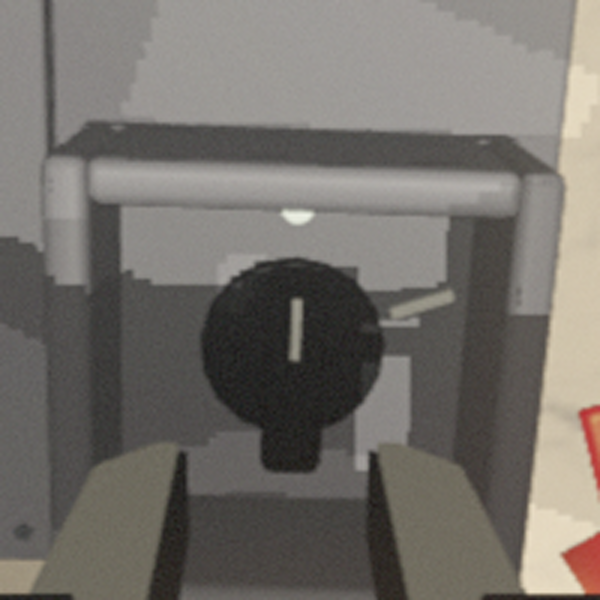

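Call:
{"method": "servo_tool", "body": {"targets": [[0.68, [0.3, -0.65, 0], -1.8], [0.68, [0.3, -0.65, -2], -1.8], [0.68, [0.3, -0.65, -5], -1.8], [0.68, [0.3, -0.65, -7.5], -1.8], [0.68, [0.3, -0.65, -8.4], -1.8], [0.68, [0.3, -0.65, -8.4], -1.8], [1, [0.3, -0.65, -8.4], -1.8], [1, [0.3, -0.65, -8.4], -1.8], [1, [0.3, -0.65, -8.4], -1.8], [1, [0.3, -0.65, -8.4], -1.8], [1, [0.3, -0.65, -8.4], -1.8]], "grip_force": 20}}

```text
t: 49.2
eef_pos: [0.6175, -0.2037, 0.115]
ee_rot: [3.14, -0.082, -0.003]
wrist_force: [-11.3, 0.2, 7.6]
opening: 0.0138
```

Call:
{"method": "servo_tool", "body": {"targets": [[1, [0, 0, 0], 0], [1, [0, 0, 0], -7], [1, [0, 0, 0], -14], [1, [0, 0, 0], -21], [1, [0, 0, 0], -28], [1, [0, 0, 0], -35], [1, [0, 0, 0], -42], [1, [0, 0, 0], -49], [1, [0, 0, 0], -56], [1, [0, 0, 0], -63], [1, [0, 0, 0], -69], [1, [0, 0, 0], -69]]}}

```text
t: 50.2
eef_pos: [0.617, -0.2032, 0.115]
ee_rot: [2.534, -1.854, -0.005]
wrist_force: [-14.7, 2.7, 10.6]
opening: 0.0137
```

Call:
{"method": "servo_tool", "body": {"targets": [[1, [0, 0, 0], 0], [0.68, [0, 0, 0], 0], [0.68, [0, 0, 0], 0], [0.68, [0, 0, 0], 0], [0.68, [0, 0, 2], 0], [0.68, [0, 0, 5], 0], [0.68, [0, 0, 8.5], 0], [0.68, [0, 0, 8.5], 0], [0.68, [0, 0, 8.5], 0]]}}

```text
t: 50.95
eef_pos: [0.6207, -0.204, 0.2026]
ee_rot: [-2.54, 1.845, -0.012]
wrist_force: [0.7, -1.6, -0.3]
opening: 0.0296
```

```bash
python3 -c "
from s import *
c,s=snap('wrist','w30'); print(tcp()[:2],s['opening'])
cv2.imwrite('pics/w30a.png',cv2.resize(c['image'][130:330,220:420],None,fx=3,fy=3,interpolation=cv2.INTER_CUBIC))"
```

```text
(array([ 0.61940945, -0.2035193 ,  0.20001826]), np.float64(-71.97965036541375)) 0.029623084781563738
```

View pics/w30a.png

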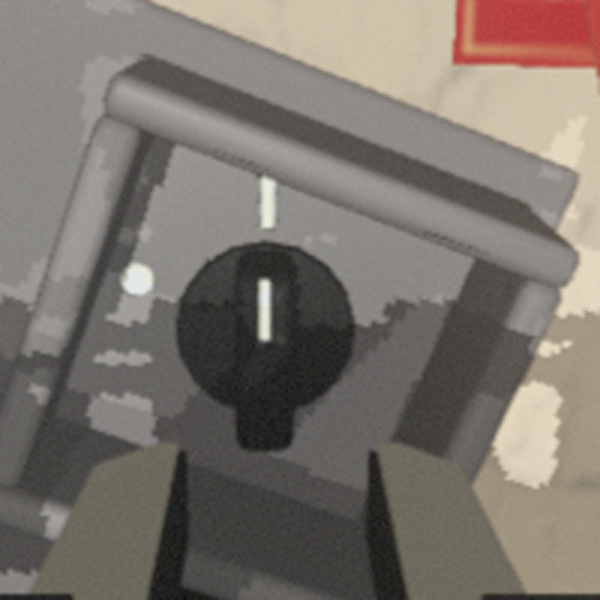

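Call:
{"method": "servo_tool", "body": {"targets": [[0.68, [0, 0, 4], 0], [0.68, [0, 0, 8], 0], [0.68, [0, 0, 12], 0], [0.68, [-6, 6, 15], 0], [0.68, [-10, 10, 15], 0], [0.68, [-10, 10, 15], 0], [0.68, [-10, 10, 15], 0], [0.68, [-10, 10, 15], 0]]}}

```text
t: 51.67
eef_pos: [0.5164, -0.1005, 0.3481]
ee_rot: [-2.543, 1.843, 0.001]
wrist_force: [-0.2, -1.2, -0.1]
opening: 0.03
```

```bash
python3 -c "
from s import *
c,s=snap('top','t31'); print(tcp()[:2],s['t'])
cv2.imwrite('pics/t31a.png',cv2.resize(c['image'][180:310,110:530],None,fx=1.9,fy=3,interpolation=cv2.INTER_CUBIC))
c,s=snap('scene','s31'); cv2.imwrite('pics/s31a.png',cv2.resize(c['image'][170:370,140:440],None,fx=2.6,fy=2.6,interpolation=cv2.INTER_CUBIC))"
```

```text
(array([ 0.51747834, -0.1018352 ,  0.34769303]), np.float64(-71.88050454166034)) 51.6667
```

View pics/t31a.png

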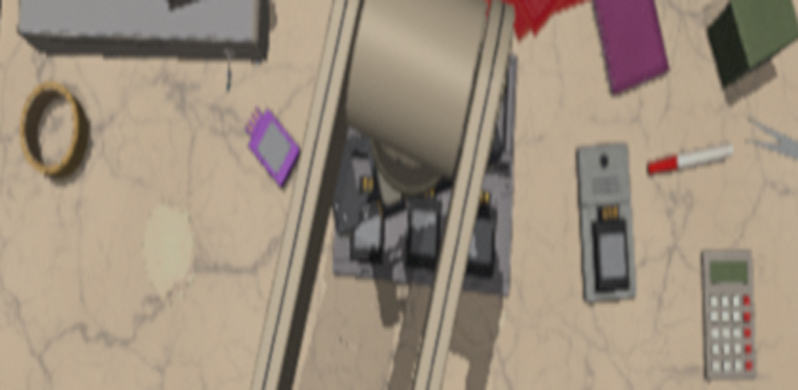

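View pics/s31a.png

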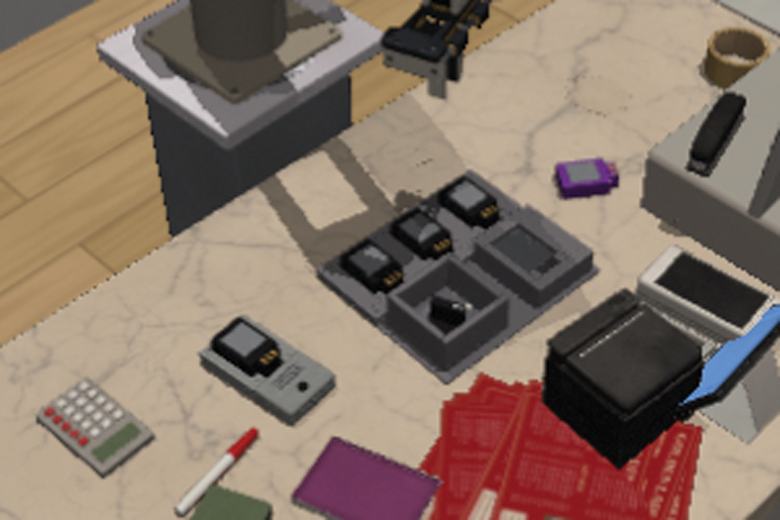

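```bash
python3 -c "
from bench import r
print(r.close_job())"
```

```text
the job is handed in; nothing more can be done
None
```

The changeover is finished and handed in at about 52 s, with no verdict reported back. The dial was turned to its stop at the dot first. With it off, I pressed out the charged pack and seated it in the handheld, then seated the three spent packs in pockets 1 to 3. Last, I turned the dial clockwise onto the long line.

**Seating:** The charged pack first caught its tail on the handheld's bay rim, so I regripped it and seated it again. The first spent pack caught the same way, and I shifted it before letting go. The last presses on the tails and nose ends put all four packs at their seated height within about 1 mm. In the image, the charged pack lay about 2 mm from the handheld bay's centre.

**Dial:** The last close view shows the pointer in line with the long line, at roughly 1.20 rad. The arm was lifted clear before handing in.

**Doubts:**
- **Press force:** Two of the downward presses with the closed fingers peaked at about 48 N on the wrist. That is well under the 120 N wrist limit, and it was the fingers pressing rather than the arm or gripper body.
- **Camera scale:** The wrist camera's heights ran up to 5 mm off, so I relied on contact heights for the seating.
- **Bystanders:** The tape roll, calculator, marker and purple look-alike show no visible shift in the last overview pictures, but I did not measure them.

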